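# Lay out the map cards for viewing

### The arm

A 7-joint arm with a two-finger parallel gripper is mounted at the origin on the work surface. World frame = base frame: x ahead of the robot, y to its left, z up, the work surface at z = 0. Lengths are in m, angles in rad, forces in N, time in s.
With the tool pointing down it reaches from about 0.425 to 0.875 m from the base axis. Payload 4.7 kg.
Tool frame: the origin (TCP) lies on the centre line of the jaws, within the pads' length; the fingertips stand 14 mm ahead of it and the grasp point (between the pads) lies 5 mm behind it; z points along the fingers, y is the direction in which the jaws open and shut (so a half turn about z gives the same grasp; the last joint's range is limited). The gripper opens to 87 mm and grips with 3 to 60 N. Pads are 19 mm wide; open, the fingers measure 117 mm over their backs; the gripper's body (75 mm by 190 mm) begins 51 mm behind the grasp point.
Start: joints at [-1.17, 0.321, -0.07, 1.45, 0.023, 1.371, -0.057], TCP at [0.245, 0.602, 0.237] pointing down, gripper open.
Joint ranges: [-2.86, 2.86], [-0.3, 2.09], [-1.38, 1.24], [0.06, 2.45], [-1.56, 4.7], [0.09, 2.05], [-2.69, 2.69]. Speed limits (rad/s): [2.57, 2.57, 3.14, 3.14, 3.14, 3.14, 3.14].

### API

Orientations are given as a rotation vector (axis times angle).
In Python, from bench import ctrl, optics, models gives the robot as it stands. The module is installed in compiled form; this text tells all that it offers.
- The arm moves only by the tool arm_command, never from a script. Its argument "motion" is a list of rows, each a list of 3 entries, a list of its own where there are three numbers: the shift along the tool's x, y, z in mm, then the turn, a rotation vector about the tool's x, y, z in degrees, then the closure, from 0 (fully open) to 1 (shut). In form: [[[x, y, z], [ax, ay, az], claw], ...]. A call has 1 to 8 rows; each row shifts and turns the commanded pose from where the row before left it, along the tool's axes as they then stand; what a row does not reach is not made up. A row lasts 1/12 s, in which the tool goes at most 41.7 mm and 7.16 degrees, less where a joint would pass 70% of its speed; a pose out of reach is approached as far as the arm can. A call with a gripper value outside its range is refused whole. The fingers move at their own pace and stop on an object; "force" is the grip in N (left out, the last holds). Time passes only in rows, so rows that do not move let the fingers close. It gives the time, the measured TCP pose, the force and the opening at its end, in the units of the state.
- ctrl.get_state(): the state, without advancing time (a new reading comes with each control period).
- optics.get_image(name): name is "side" or "top" or "wrist"; returns (picture, depth): 480x640x3 uint8, blue, green, red; 480x640 float32, m along the optical axis (not along the pixel's ray), 0 where there is no reading.
- optics.camera_model(name): a dict with "fovy" (degrees; the focal length in pixels is half the picture's height over the tangent of half this angle, whatever the lens; pixels are square), "cx", "cy" (the principal point, pixels), "rvec" (rotation vector, rad) and "tvec" (3), from world to camera coordinates, as OpenCV has them; the wrist camera has in their place "mount" (4x4, takes a point from camera to tool coordinates, whose origin is the TCP and whose axes are the flange's). Camera axes: x right, y down, z forward; pixel columns grow to the right and rows downward; lengths in m; the calibration is good to about 2 mm. A picture is of the moment at which its call begins: read the wrist's pose just before it. camera_model takes no time and is no camera call.
- ctrl.close_job(): hands the job in, once; it reports no verdict.
Trained networks look in the newest picture that a camera, given by its name, has taken for a name from the list of things; names that differ only in an ending like _2 or _b are one class to them, and where a whole thing is asked for, a point or a joint stands for the part that bears it (a point fixed in the world has none). Each returns a list of dicts, best first, with "conf" (0 to 1); they miss things now and then, are a little off and sometimes report something else, mostly with a low value. They report only what shows in the picture. A call takes as long as a camera call. They do not tell look-alikes from the thing itself.
- models.search_frame(camera, target): "location" ([x, y, z] in m, in the coordinates of the camera as it stood for that picture, good to about 4 mm: the middle of the surface that is visible of it).
- models.silhouettes(camera, target): "pixels" (480x640 bool, what is visible of it).
The state is a dict: "time": time; "joint_positions": joint angles; "qd": joint speeds; "joint_torque": joint torques, N m; "position": TCP position; "tool_rot": TCP orientation; "ft_force": force on the tool from outside, world axes, zero at the start; "torque": the same for the moment, N m; "grip_width": opening from 0.0 (shut) to 1.0 (fully open).
Only numpy, scipy, OpenCV 4.12 (cv2) and the standard library are available. Lean on these libraries where they do the work, as an engineer would, in place of code of your own. Each camera call takes 0.05 s, during which the arm holds its last target.

### The job

Pull the retaining pin out of the hasp staple of the wooden card case and put it in the steel dish, then lift the lid off and lay it flat, right side up, in the middle of the grey felt pad. Lay all the map cards from the case on the viewing tray, picture up, as one shingled row without gaps: the first flat at the mark next to the end stop, and each further card one mark further from the stop, its stop-side end resting on the card before. When the row is complete, swing the reading lamp over the middle of the tray, and leave the other things on the table alone.

Things in the scene. Friction and masses are not known exactly. Their poses are not given: they have to be found in the camera images.
- case: Open wooden card case, fixed, 82 (x) x 190 (y) x 46 high, walls and floor 6; at the left or right. Origin: centre of its underside; its front, with the hasp, faces its -x. Inside, two piles of cards lie side by side, middles at y = 37 and -37, lengthwise along x, each held by corner guides 36 high, 5 thick, 25 from its middle line and from x = 20 outward; between the guides 40 along x and 30 in y beside each pile are free for fingers.
- staple (a point): Middle of the staple's opening, 83 in front (-x) of the case's middle, 56 above the table. The brass staple is an upright loop of 6 thick bar, 25 wide along the case's x, top at 75; its opening is 13 wide (x) and up to 69 above the table. The pin goes through it along the case's y.
- lid: Loose wooden lid (0.15 to 0.3 kg), plate 82 (x) x 190 x 8, on the case rim (underside at 46). Origin: centre of the plate's underside, axes as the case's. A brass tongue (6 thick, 40 wide, out to x = -105) has a slot that goes over the staple with 3 of play; the pin, above the tongue in the staple, locks it. With the pin out it lifts straight up, clear of the staple after 30.
- lid_handle (a point): Middle of the lid's dark wooden grip block: 16 (x) x 60 (y) x 26 high, standing on the lid's top at lid x = -10; this point is 21 above the lid's underside, 13 below the top of the block.
- pin: Loose retaining pin (about 45 g), lying level through the staple: 8 square steel shaft along its y, from y = -30 to 30, on one side with a dark wooden handle 18 square (y = 30 to 64). Origin on the shaft's axis; at the start within 4 of the middle of the staple, 56 above the table. It comes out along its +y (handle side), which is the case's +y; it is out after about 55. The steel is the heavy part.
- pin_handle (a point): Middle of the pin's handle, at y = 47 on the pin's axis. Free on all sides at the start: 42 from the case front, 27 from the lid's tongue to this point.
- dish: Fixed shallow steel dish, outside 90 (x) x 130 (y) x 16 high, walls and floor 4; the long side takes the pin. Origin: centre of its underside.
- pad: Fixed grey felt pad 150 (x) x 220 x 4, at the place (left or right) where the case is not. Origin: centre of its underside.
- tray: Fixed grey tray 222 (x) x 140 (y), floor 8 above the table. Origin: centre of its underside; x along the row, roughly away from the robot. End stop at +x, face at x = 105, 10 above the floor; side rims 4 high, inner faces at y = 65, -65. Dark ticks mark the middles of the card places on the middle line: x = 71, 27, -17, -61. From the second on, low end on the floor, stop-side end on the card before (overlap 22).
- lamp_arm (a joint): Swing of the reading lamp's arm (rad) about an upright hinge; about 0 when parked at the left, grows as it swings anticlockwise (seen from above) over the tray, which is reached near 1.4; limits -0.15 and 1.75. Stiff by friction (0.12 N m, under 1 N at the handle); stays where it is left.
- lamp_handle (a point): Middle of the black upright handle rod (diameter 16, 46 long, from 224 to 270 above the table) on top of the lamp head's middle; the head is a white disc of diameter 90, underside about 206 above the table. This point is 250 above the table, 229 from the hinge axis.
- lamp_hinge (a point): Hinge axis of the lamp arm, 250 above the table, above the lamp's post (its foot a disc of diameter 110).
- card1: A stiff map card, 66 (x) x 44 (y) x 7 thick, about 30 g, cardboard with a pale printed face on top; all alike, flat in the case, lengthwise along its x, one or two to a pile; three or four are there. Origin: centre of its underside. In the row a card lies level at the stop, the others slope about 0.16 rad, their origin then 5 above the tray floor.
- card2: A stiff map card, 66 (x) x 44 (y) x 7 thick, about 30 g, cardboard with a pale printed face on top; all alike, flat in the case, lengthwise along its x, one or two to a pile; three or four are there. Origin: centre of its underside. In the row a card lies level at the stop, the others slope about 0.16 rad, their origin then 5 above the tray floor.
- card3: A stiff map card, 66 (x) x 44 (y) x 7 thick, about 30 g, cardboard with a pale printed face on top; all alike, flat in the case, lengthwise along its x, one or two to a pile; three or four are there. Origin: centre of its underside. In the row a card lies level at the stop, the others slope about 0.16 rad, their origin then 5 above the tray floor.
- card4: A stiff map card, 66 (x) x 44 (y) x 7 thick, about 30 g, cardboard with a pale printed face on top; all alike, flat in the case, lengthwise along its x, one or two to a pile; three or four are there. Origin: centre of its underside. In the row a card lies level at the stop, the others slope about 0.16 rad, their origin then 5 above the tray floor.
- glasses: Bystander, not to be disturbed: a pair of spectacles. Origin: centre of its underside.
- pencil: Bystander, not to be disturbed: a pencil. Origin: centre of its underside.
- loupe: Bystander, not to be disturbed: a small black standing loupe. Origin: centre of its underside.
- book_weight: Bystander, not to be disturbed: a dark bar-shaped book weight. Origin: centre of its underside.
- eraser: Bystander, not to be disturbed: a white eraser. Origin: centre of its underside.
- small_book: Bystander, not to be disturbed: a small blue book. Origin: centre of its underside.
- ruler: Bystander, not to be disturbed: a flat wooden ruler. Origin: centre of its underside.
Things that resemble listed ones, but are neither listed nor needed, are in the scene too. Of the things that look like the dish, the larger one is meant.

How it is judged:
By the outcome, as a careful person would: the job done as asked, in the order asked, and still so for the second after the job is handed in, with the robot touching nothing.
Of card3, card4 only 1 to 2 are there at a start; the rules pass over those that are not, and their reading is None.
At some moment in a run one of lid, pin may be knocked a few centimetres aside while the robot is not near it.
It also fails if it takes over 210 s, if anything falls off the work surface, if the arm or the gripper's body presses on something with over 40 N, if the wrist force passes 120 N, or if a joint passes its speed limit or range.

## Working session

There is one attempt and no reset: what is moved stays moved. The work goes in short steps, Python scripts to look and compute and a tool call to move; the robot and the scene stay as the last step left them, time stands still between calls to the robot, and variables do not carry over. Pictures are saved under pics/ and viewed, and the job is handed in when it is done.

Besides the shell and the picture viewer there is one more tool, called after ">>>" by a JSON object that holds its "api" and its "payload", one argument or row to a line. arm_command: Moves the arm, as the interface text tells. Its arguments: {"type":"object","properties":{"motion":{"type":"array","items":{"type":"array"}},"force":{"type":"number"}},"required":["motion"]}

```bash
mkdir -p pics
cat > h.py <<'E'
import numpy as np, cv2
from scipy.spatial.transform import Rotation as R
from bench import ctrl, optics, models
def cam(name, st=None):
    m=optics.camera_model(name); f=240/np.tan(np.radians(m['fovy'])/2)
    if 'mount' in m:
        st=st or ctrl.get_state()
        T=np.eye(4); T[:3,:3]=R.from_rotvec(st['tool_rot']).as_matrix(); T[:3,3]=st['position']
        C=T@np.array(m['mount'])
    else:
        C=np.eye(4); r=R.from_rotvec(np.ravel(m['rvec'])).as_matrix(); C[:3,:3]=r.T; C[:3,3]=-r.T@np.ravel(m['tvec'])
    return f,m['cx'],m['cy'],C
def world(c,u,v,d):
    f,cx,cy,C=c; p=np.stack([(u-cx)/f*d,(v-cy)/f*d,d],-1); return p@C[:3,:3].T+C[:3,3]
def proj(c,P):
    f,cx,cy,C=c; p=(np.asarray(P)-C[:3,3])@C[:3,:3]; return np.stack([f*p[...,0]/p[...,2]+cx,f*p[...,1]/p[...,2]+cy],-1)
def shot(name,fn=None):
    c=cam(name); im,d=optics.get_image(name)
    if fn: cv2.imwrite('pics/'+fn+'.png',im)
    vv,uu=np.mgrid[:480,:640]
    W=world(c,uu,vv,d); W[d==0]=np.nan
    return c,im,d,W
def find(name,t,c,n=3):
    out=[]
    for r in models.search_frame(name,t)[:n]:
        p=np.array(r['location']); w=c[3][:3,:3]@p+c[3][:3,3]; 
        out.append((round(r['conf'],2),w.round(4)))
    return out
def st():
    s=ctrl.get_state(); print(s['time'],np.round(s['position'],4),np.round(s['tool_rot'],4),'F',np.round(s['ft_force'],1),'g',round(s['grip_width'],3)); return s
E
python3 - <<'E'
from h import *
s=st()
for n in ['top','side','wrist']:
    c,im,d,W=shot(n,n+'0'); print(n,c[0],c[3][:3,3].round(3),c[3][:3,2].round(2))
    np.savez('/tmp/'+n+'0.npz',W=W,im=im)
st()
E
```

```text
0.0 [0.245  0.6015 0.2355] [-6.0370e-01 -3.0828e+00  2.9000e-03] F [ 0.  -0.6 -1. ] g 1.003
top 512.7804940507178 [0.414 0.039 1.312] [ 0.11  0.02 -0.99]
side 515.6580443787167 [0.445 1.236 1.112] [ 0.06 -0.78 -0.62]
wrist 386.7170553900957 [0.183 0.627 0.384] [ 0.23 -0.09 -0.97]
0.15 [0.2451 0.6016 0.2357] [-6.0370e-01 -3.0828e+00  2.3000e-03] F [0.3 0.1 0.3] g 0.999
```

View pics/top0.png

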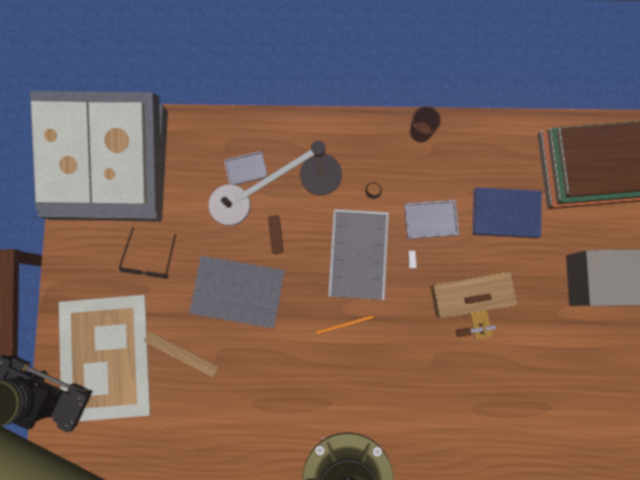

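View pics/side0.png

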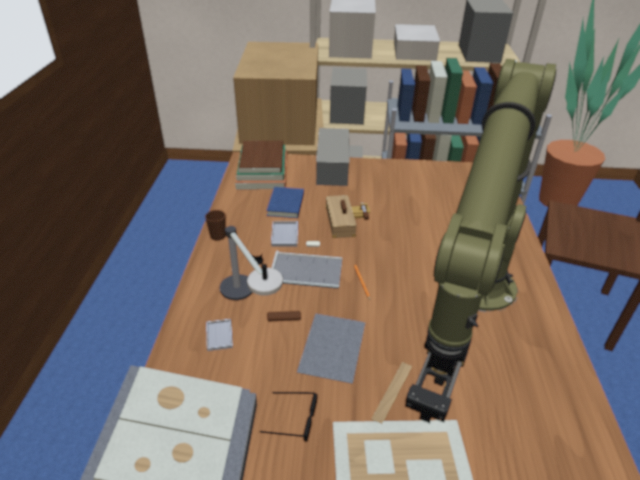

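View pics/wrist0.png

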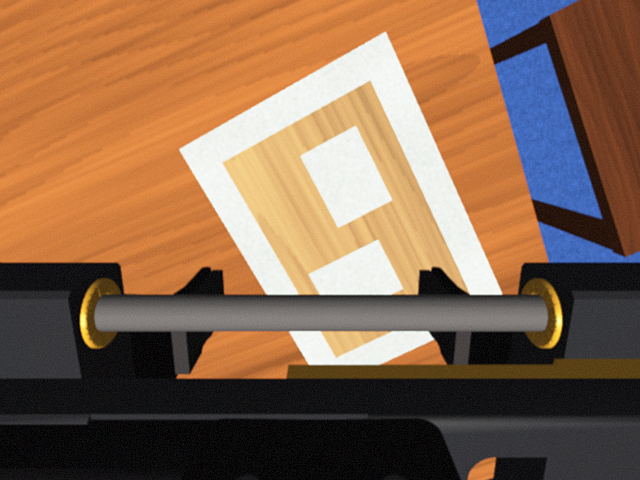

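The top view has +x up and +y left. The two dish candidates are at (245,167), smaller, and (432,218), larger, so I pick the larger. The case with its hasp is at (475,295), the pin handle at (462,332), the pad at (238,291), the tray at (359,254), and the lamp head at (229,204) with its post at (320,173).

Run:
```python
from h import *
c,im,d,W=shot('top')
for t in ['case','lid','lid_handle','staple','pin','pin_handle','dish','pad','tray','lamp_handle','lamp_hinge','ruler','small_book','eraser','pencil']:
    print(t,find('top',t,c))
def rect(t,zmin,zmax,seed=None):
    for r in models.silhouettes('top',t)[:3]:
        m=r['pixels']&(W[...,2]>zmin)&(W[...,2]<zmax)
        if m.sum()<20: print(t,'few');continue
        p=W[m][:,:2]; (cx,cy),(w,h),a=cv2.minAreaRect((p*1000).astype(np.float32))
        print(t,round(r['conf'],2),m.sum(),'c',round(cx,1),round(cy,1),'size',round(w,1),round(h,1),'ang',round(a,1),'z',np.median(W[m][:,2]).round(4),'mean',p.mean(0).round(4))
rect('lid',.045,.062);rect('lid_handle',.07,.09);rect('pad',-.01,.02);rect('tray',-.01,.03);rect('dish',-.01,.03);rect('pin_handle',.045,.09);rect('pin',.045,.09)
np.savez('/tmp/top.npz',W=W,im=im)
x0,y0,x1,y1=390,180,560,350
cv2.imwrite('pics/crop1.png',cv2.resize(im[y0:y1,x0:x1],None,fx=3.5,fy=3.5,interpolation=cv2.INTER_CUBIC))
x0,y0,x1,y1=180,180,400,340
cv2.imwrite('pics/crop2.png',cv2.resize(im[y0:y1,x0:x1],None,fx=3.5,fy=3.5,interpolation=cv2.INTER_CUBIC))
```

```text
case [(0.67, array([ 0.4157, -0.2129,  0.0358]))]
lid [(0.91, array([ 0.4497, -0.3067,  0.0561])), (0.71, array([ 0.3647, -0.2816,  0.0646]))]
lid_handle [(0.74, array([ 0.4474, -0.3005,  0.0511]))]
staple [(0.56, array([0.3734, 0.0184, 0.0081])), (0.53, array([ 0.4118, -0.2122,  0.0354]))]
pin [(0.46, array([ 0.3635, -0.275 ,  0.0631])), (0.26, array([ 0.4476, -0.3016,  0.0535]))]
pin_handle [(0.7, array([ 0.3652, -0.2819,  0.0648]))]
dish [(0.9, array([ 0.6425, -0.2082,  0.0049])), (0.74, array([0.7745, 0.2785, 0.0052]))]
pad [(0.92, array([0.4561, 0.2902, 0.0049])), (0.7, array([0.7083, 0.141 , 0.2267])), (0.29, array([0.6547, 0.2511, 0.2257]))]
tray [(0.58, array([ 0.5526, -0.0179,  0.0088]))]
lamp_handle [(0.29, array([0.3721, 0.0194, 0.007 ]))]
lamp_hinge [(0.91, array([0.7101, 0.1377, 0.2239]))]
ruler [(0.97, array([0.2919, 0.4265, 0.0037])), (0.56, array([ 0.3624, -0.2816,  0.0617]))]
small_book [(0.67, array([ 0.6584, -0.3953,  0.0294]))]
eraser [(0.56, array([ 0.5384, -0.1538,  0.017 ]))]
pencil [(0.75, array([0.3737, 0.0183, 0.0094]))]
lid 0.91 2742 c 421.8 -306.5 size 145.7 191.0 ang 10.4 z 0.0547 mean [ 0.4459 -0.3006]
lid_handle 0.88 177 c 410.0 -298.1 size 58.3 95.7 ang 83.4 z 0.0802 mean [ 0.442  -0.3014]
pad 0.97 5109 c 453.1 292.1 size 224.8 154.4 ang 81.5 z 0.0051 mean [0.4522 0.2911]
pad few
tray 0.56 4669 c 553.3 -18.1 size 140.2 221.1 ang 87.6 z 0.0094 mean [ 0.5536 -0.0189]
dish 0.73 1882 c 647.6 -205.8 size 97.8 136.6 ang 5.4 z 0.0057 mean [ 0.6457 -0.2047]
pin_handle 0.57 165 c 368.2 -299.3 size 17.1 93.8 ang 10.0 z 0.0638 mean [ 0.3662 -0.2851]
pin 0.51 110 c 365.0 -294.3 size 14.7 81.5 ang 5.1 z 0.0649 mean [ 0.3643 -0.2779]
```

View pics/crop1.png

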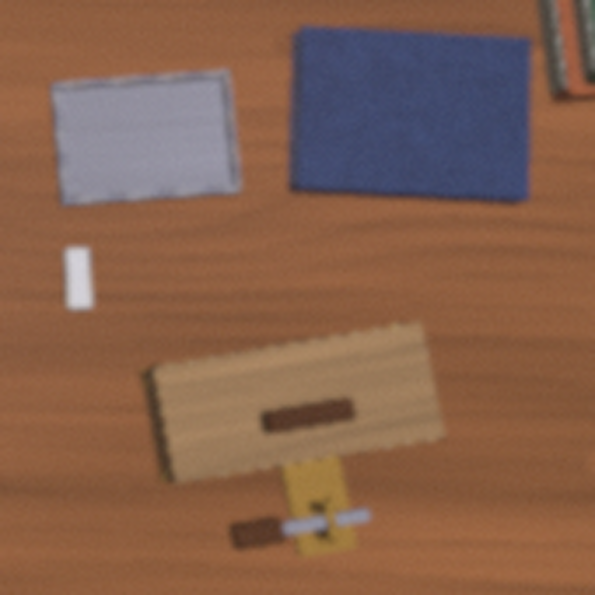

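View pics/crop2.png

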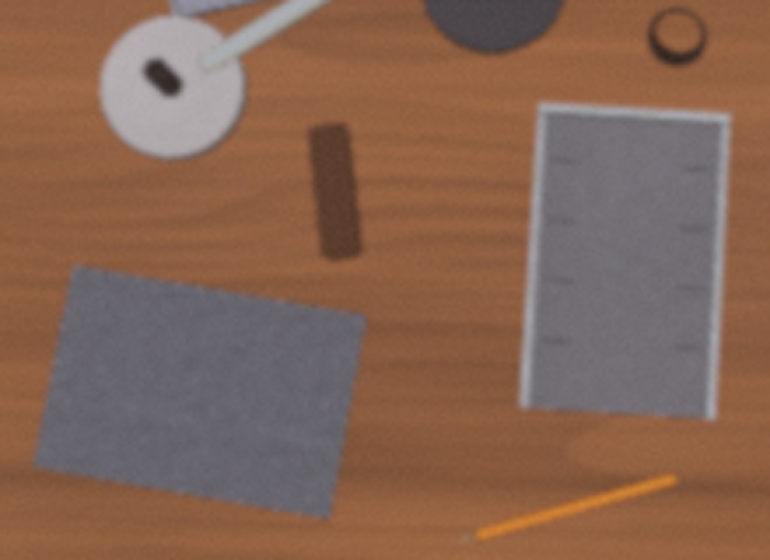

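```bash
cat >> h.py <<'E'
def down(yaw,tilt=0):
    # tool z down, tool y at world yaw(deg); 
    y=np.array([np.cos(np.radians(yaw)),np.sin(np.radians(yaw)),0]); z=np.array([0,0,-1.]); x=np.cross(y,z)
    return np.stack([x,y,z],1)
def plan(pos,Rt=None,s=None):
    s=s or ctrl.get_state(); Rc=R.from_rotvec(s['tool_rot']).as_matrix()
    d=Rc.T@(np.array(pos)-s['position'])*1000
    print('shift(tool,mm)',d.round(1),'|d|',np.linalg.norm(d).round(1),end=' ')
    if Rt is not None:
        print('then turn deg',np.degrees(R.from_matrix(Rc.T@Rt).as_rotvec()).round(2),end='')
    print()
E
python3 - <<'E'
from h import *
D=np.load('/tmp/top.npz');W=D['W'];im=D['im']
def reg(x0,y0,x1,y1,z0,z1):
    w=W[y0:y1,x0:x1].reshape(-1,3); return w[(w[:,2]>z0)&(w[:,2]<z1)]
def rc(p,n):
    (cx,cy),(w,h),a=cv2.minAreaRect((p[:,:2]*1000).astype(np.float32)); print(n,len(p),round(cx,1),round(cy,1),'sz',round(w,1),round(h,1),round(a,1),'z',np.median(p[:,2]).round(4),'mean',p[:,:2].mean(0).round(4))
p=reg(425,265,525,322,.05,.060)
rc(p,'plate')
rc(reg(455,285,500,310,.072,.09),'grip')
rc(reg(452,324,472,342,.05,.08),'pinhandle')
rc(reg(440,310,500,345,.035,.09),'pin+tongue')
# lamp
rc(reg(200,175,255,230,.20,.24),'head')
rc(reg(200,175,255,230,.25,.30),'rod')
rc(reg(295,135,345,165,.2,.4),'hingetop')
rc(reg(295,150,345,200,.005,.05),'foot')
rc(reg(395,190,470,245,.008,.03),'dish rim')
s=ctrl.get_state()
print(R.from_rotvec(s['tool_rot']).as_matrix().round(3))
plan([.50,.35,.42]);
E
```

```text
plate 2504 439.9 -303.4 sz 109.0 191.3 10.3 z 0.0549 mean [ 0.4501 -0.3005]
grip 173 443.5 -302.9 sz 15.9 60.6 10.8 z 0.0803 mean [ 0.4432 -0.3013]
pinhandle 120 363.3 -271.6 sz 17.7 37.5 10.5 z 0.0651 mean [ 0.3632 -0.2694]
pin+tongue 788 381.8 -282.0 sz 67.3 131.7 1.0 z 0.055 mean [ 0.3855 -0.2923]
head 1337 632.7 267.9 sz 99.7 87.4 88.4 z 0.2252 mean [0.6332 0.2686]
rod 63 632.8 271.4 sz 14.1 14.0 5.6 z 0.2697 mean [0.6322 0.2711]
hingetop 317 751.0 101.9 sz 30.9 73.1 22.4 z 0.2327 mean [0.75   0.0938]
foot 1278 760.6 84.5 sz 130.8 128.3 0.8 z 0.0151 mean [0.7542 0.081 ]
dish rim 569 655.0 -206.5 sz 168.1 126.1 86.2 z 0.0126 mean [ 0.6455 -0.2039]
[[-0.926  0.377  0.   ]
 [ 0.377  0.926 -0.   ]
 [-0.     0.    -1.   ]]
shift(tool,mm) [-331.  -137.2 -183.4] |d| 402.5
```

>>> {"api": "arm_command", "payload": {
  "motion": [
    [[-33,-14,-18],[0,0,0],0.55],
    [[-33,-14,-18],[0,0,0],0.55],
    [[-33,-14,-18],[0,0,0],0.55],
    [[-33,-14,-18],[0,0,0],0.55],
    [[-33,-14,-18],[0,0,0],0.55],
    [[-33,-14,-18],[0,0,0],0.55],
    [[-33,-14,-18],[0,0,0],0.55],
    [[-33,-14,-18],[0,0,0],0.55]
  ],
  "force": 20
}}

```text
time: 1.97
position: [0.4484, 0.3972, 0.3818]
tool_rot: [0.604, 3.083, 0.001]
ft_force: [1.0, 0.6, -0.5]
grip_width: 0.492
```

>>> {"api": "arm_command", "payload": {
  "motion": [
    [[-33,-14,-18],[0,0,0],0.55],
    [[-33,-14,-18],[0,0,0],0.55],
    [[-23,-33,0],[0,0,0],0.55],
    [[-23,-33,0],[0,0,0],0.55],
    [[-23,-33,0],[0,0,0],0.55],
    [[-23,-33,0],[0,0,0],0.55],
    [[-23,-33,0],[0,0,0],0.55],
    [[-23,-33,0],[0,0,0],0.55]
  ]
}}

```text
time: 2.63
position: [0.5512, 0.1104, 0.417]
tool_rot: [0.603, 3.082, 0.001]
ft_force: [0.9, -0.2, 0.3]
grip_width: 0.45
```

>>> {"api": "arm_command", "payload": {
  "motion": [
    [[-23,-33,0],[0,0,0],0.55],
    [[-23,-33,0],[0,0,0],0.55],
    [[-23,-33,0],[0,0,0],0.55],
    [[6,-39,8],[0,0,0],0.55],
    [[6,-39,8],[0,0,0],0.55],
    [[6,-39,8],[0,0,0],0.55],
    [[6,-39,8],[0,0,0],0.55],
    [[6,-39,8],[0,0,0],0.55]
  ]
}}

```text
time: 3.3
position: [0.4751, -0.1761, 0.3763]
tool_rot: [0.604, 3.082, 0.001]
ft_force: [0.8, -2.0, 0.4]
grip_width: 0.451
```

>>> {"api": "arm_command", "payload": {
  "motion": [
    [[6,-39,8],[0,0,7],0.55],
    [[0,0,0],[0,0,7.1],0.55],
    [[0,0,0],[0,0,7.1],0.55],
    [[0,0,0],[0,0,7.1],0.55],
    [[0,0,0],[0,0,7.1],0.55],
    [[0,0,0],[0,0,7.1],0.55],
    [[0,0,0],[0,0,7.1],0.55],
    [[0,0,0],[0,0,7.1],0.55]
  ]
}}

```text
time: 3.97
position: [0.456, -0.2085, 0.3687]
tool_rot: [2.003, 2.42, 0.001]
ft_force: [0.0, -0.4, -0.3]
grip_width: 0.451
```

Run:
```python
from h import *
s=st(); print(s['joint_positions'])
c,im,d,W=shot('wrist','w1')
for t in ['pin','pin_handle','staple','lid','lid_handle']: print(t,find('wrist',t,c))
plan([.363,-.2685,.2],down(10.4))
```

```text
3.9667 [ 0.456  -0.2085  0.3687] [2.0026e+00 2.4202e+00 7.0000e-04] F [ 0.  -0.4 -0.3] g 0.451
[-0.17964019 -0.05244382  0.53527843  1.60216068  0.0264126   1.58412967
  0.54364614]
pin [(0.89, array([ 0.365 , -0.2777,  0.0604]))]
pin_handle [(0.64, array([ 0.3641, -0.2786,  0.0651]))]
staple [(0.58, array([ 0.4031, -0.2203,  0.0339]))]
lid [(0.7, array([ 0.4452, -0.279 ,  0.0567]))]
lid_handle [(0.64, array([ 0.4439, -0.2783,  0.0566]))]
shift(tool,mm) [ -40.7 -103.   168.6] |d| 201.7 then turn deg [ 0.01 -0.    0.88]
```

View pics/w1.png

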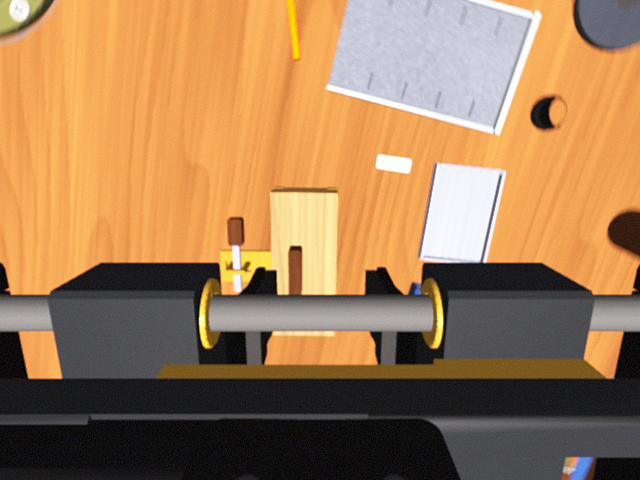

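The pin's dark handle is at (236,231), with the shaft below it through the brass staple at (237,265). The lid grip is at (295,265) and the dish at (462,213).

Run:
```python
from h import *
c,im,d,W=shot('wrist')
w=W[205:250,220:255].reshape(-1,3); w=w[(w[:,2]>.05)&(w[:,2]<.08)]
def rc(p,n):
    (cx,cy),(ww,h),a=cv2.minAreaRect((p[:,:2]*1000).astype(np.float32)); print(n,len(p),round(cx,1),round(cy,1),'sz',round(ww,1),round(h,1),round(a,1),'z',np.median(p[:,2]).round(4),p[:,:2].mean(0).round(4))
rc(w,'handle+')
w=W[216:243,228:244].reshape(-1,3); w=w[(w[:,2]>.055)&(w[:,2]<.08)]; rc(w,'handle')
w=W[190:262,272:336].reshape(-1,3); w=w[(w[:,2]>.05)&(w[:,2]<.06)]; rc(w,'plate')
plan([.363,-.2685,.2],down(10.4))
cv2.imwrite('pics/w1c.png',cv2.resize(im[180:300,200:360],None,fx=4.5,fy=4.5,interpolation=cv2.INTER_CUBIC))
```

```text
handle+ 505 362.1 -275.5 sz 18.4 41.4 9.5 z 0.0648 [ 0.3627 -0.2716]
handle 397 362.0 -270.5 sz 17.1 31.5 10.2 z 0.065 [ 0.3625 -0.2692]
plate 4249 442.6 -252.5 sz 79.1 88.1 10.6 z 0.0545 [ 0.4426 -0.2498]
shift(tool,mm) [ -40.8 -103.1  168.6] |d| 201.7 then turn deg [ 0.01 -0.    0.85]
```

View pics/w1c.png

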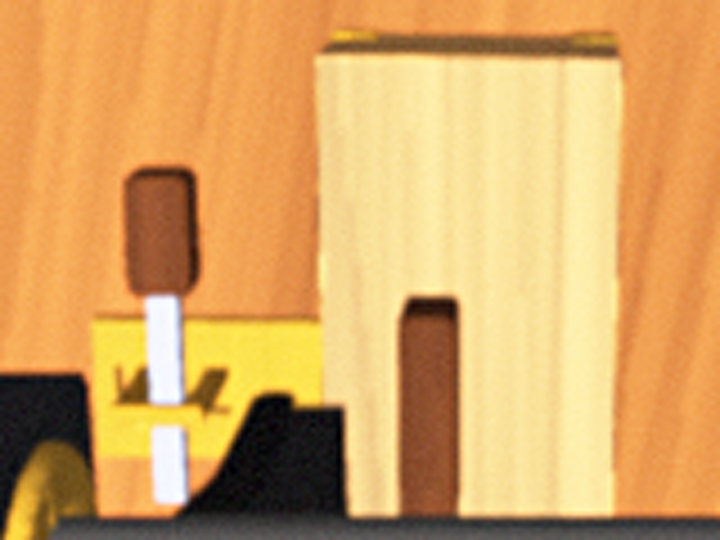

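>>> {"api": "arm_command", "payload": {
  "motion": [
    [[-8,-20.5,30],[0,0,0],0.55],
    [[-8,-20.5,30],[0,0,0],0.55],
    [[-8,-20.5,30],[0,0,0],0.55],
    [[-8,-20.5,30],[0,0,0],0.55],
    [[-8,-20.5,30],[0,0,0.85],0.55],
    [[0,0,30],[0,0,0],0.55],
    [[0,0,20],[0,0,0],0.55],
    [[0,0,0],[0,0,0],0.55]
  ]
}}

```text
time: 4.98
position: [0.3603, -0.2661, 0.1648]
tool_rot: [-2.009, -2.407, 0.003]
ft_force: [-1.0, 1.1, -0.7]
grip_width: 0.454
```

Run:
```python
from h import *
s=st()
c,im,d,W=shot('wrist','w2')
for t in ['pin','pin_handle']: print(t,find('wrist',t,c))
plan([.3625,-.268,.06],down(10.4))
m=(W[...,2]>.06)&(W[...,2]<.07)
```

```text
4.9833 [ 0.3603 -0.2661  0.1648] [-2.0085 -2.4066  0.0028] F [-1.   1.1 -0.7] g 0.454
pin [(0.79, array([ 0.3639, -0.2758,  0.0631]))]
pin_handle [(0.66, array([ 0.3621, -0.272 ,  0.0662]))]
shift(tool,mm) [  0.2  -1.8 109.8] |d| 109.8 then turn deg [ 0.07  0.06 -0.06]
```

View pics/w2.png

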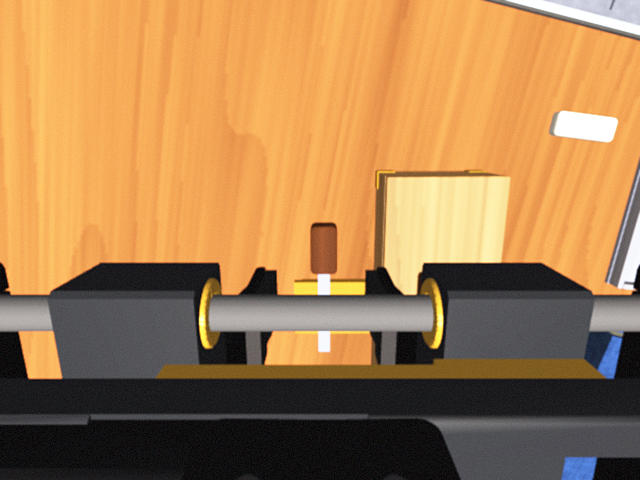

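The handle at (324,248) is centred between the fingertips at about (263,270) and (377,270). I descend and grip.

>>> {"api": "arm_command", "payload": {
  "motion": [
    [[0,-2,30],[0,0,0],0.55],
    [[0,0,30],[0,0,0],0.55],
    [[0,0,25],[0,0,0],0.55],
    [[0,0,20],[0,0,0],0.55],
    [[0,0,0],[0,0,0],0.55],
    [[0,0,0],[0,0,0],0.9],
    [[0,0,0],[0,0,0],0.9],
    [[0,0,0],[0,0,0],0.9]
  ],
  "force": 20
}}

```text
time: 5.8
position: [0.3631, -0.2686, 0.0656]
tool_rot: [2.01, 2.409, 0.002]
ft_force: [-0.2, -0.4, 0.4]
grip_width: 0.301
```

>>> {"api": "arm_command", "payload": {
  "motion": [
    [[0,0,0],[0,0,0],0.9],
    [[0,0,0],[0,0,0],0.9],
    [[0,0,0],[0,0,0],0.9]
  ]
}}

```text
time: 6.05
position: [0.3624, -0.2683, 0.0645]
tool_rot: [2.011, 2.41, 0.002]
ft_force: [1.6, -0.0, 0.9]
grip_width: 0.207
```

Run:
```python
from h import *
s=st()
print(R.from_rotvec(s['tool_rot']).as_matrix().round(3))
```

```text
6.05 [ 0.3624 -0.2683  0.0645] [2.0115e+00 2.4099e+00 1.7000e-03] F [ 1.6 -0.   0.9] g 0.207
[[-0.179  0.984  0.003]
 [ 0.984  0.179 -0.001]
 [-0.001  0.002 -1.   ]]
```

>>> {"api": "arm_command", "payload": {
  "motion": [
    [[10,0,0],[0,0,0],0.9],
    [[10,0,0],[0,0,0],0.9],
    [[10,0,0],[0,0,0],0.9],
    [[10,0,0],[0,0,0],0.9],
    [[10,0,0],[0,0,0],0.9],
    [[10,0,0],[0,0,0],0.9],
    [[10,0,0],[0,0,0],0.9],
    [[0,0,0],[0,0,0],0.9]
  ],
  "force": 25
}}

```text
time: 6.72
position: [0.3483, -0.1971, 0.0634]
tool_rot: [-2.01, -2.412, -0.001]
ft_force: [-0.6, 0.3, -1.1]
grip_width: 0.206
```

Run:
```python
from h import *
s=st()
c,im,d,W=shot('wrist','w3')
c,im,d,W=shot('top'); cv2.imwrite('pics/t3.png',cv2.resize(im[180:350,390:560],None,fx=3.5,fy=3.5,interpolation=cv2.INTER_CUBIC))
```

```text
6.7167 [ 0.3483 -0.1971  0.0634] [-2.0100e+00 -2.4125e+00 -1.4000e-03] F [-0.6  0.3 -1.1] g 0.206
```

View pics/w3.png

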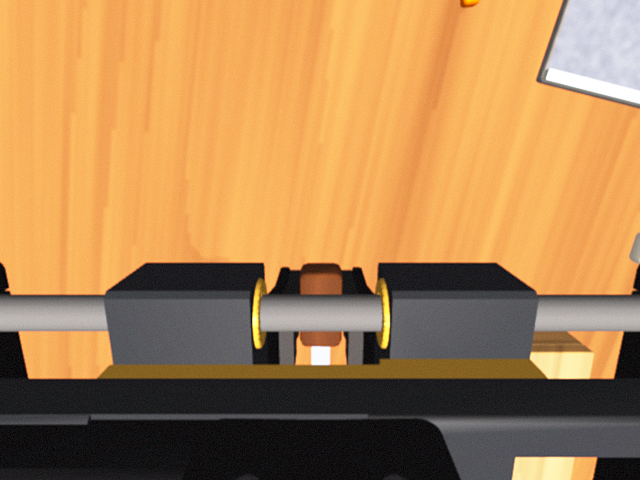

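View pics/t3.png

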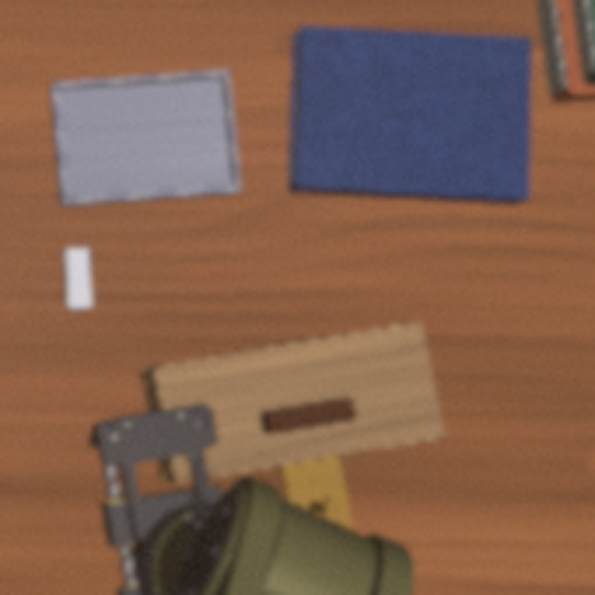

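>>> {"api": "arm_command", "payload": {
  "motion": [
    [[3,0,-30],[0,0,0],0.9],
    [[0,0,-40],[0,0,0],0.9],
    [[0,0,-40],[0,0,0],0.9],
    [[-4,25,-20],[0,0,0],0.9],
    [[-4,38,0],[0,0,0],0.9],
    [[-4,38,0],[0,0,0],0.9],
    [[-4,38,0],[0,0,0],0.9],
    [[-4,38,0],[0,0,0],0.9]
  ]
}}

```text
time: 7.48
position: [0.5281, -0.1847, 0.1937]
tool_rot: [2.013, 2.411, 0.0]
ft_force: [-0.9, 0.4, 0.2]
grip_width: 0.206
```

>>> {"api": "arm_command", "payload": {
  "motion": [
    [[-4,38,0],[0,0,0],0.9],
    [[-4,38,0],[0,0,0],0.9],
    [[-4,38,0],[0,0,5.4],0.9],
    [[0,0,0],[0,0,0],0.9],
    [[0,0,0],[0,0,0],0.9]
  ]
}}

```text
time: 7.9
position: [0.6415, -0.1752, 0.1908]
tool_rot: [-2.121, -2.315, 0.006]
ft_force: [-1.2, 0.6, -0.4]
grip_width: 0.206
```

Run:
```python
from h import *
s=st()
c,im,d,W=shot('wrist','w4')
print(find('wrist','dish',c))
plan([.643,-.175,.0245],down(5))
```

```text
7.9 [ 0.6415 -0.1752  0.1908] [-2.1208 -2.3154  0.0063] F [-1.2  0.6 -0.4] g 0.206
[(0.64, array([ 0.6477, -0.1783,  0.0015]))]
shift(tool,mm) [  1.7   4.  168.5] |d| 168.5 then turn deg [-0.1   0.05 -0.15]
```

View pics/w4.png

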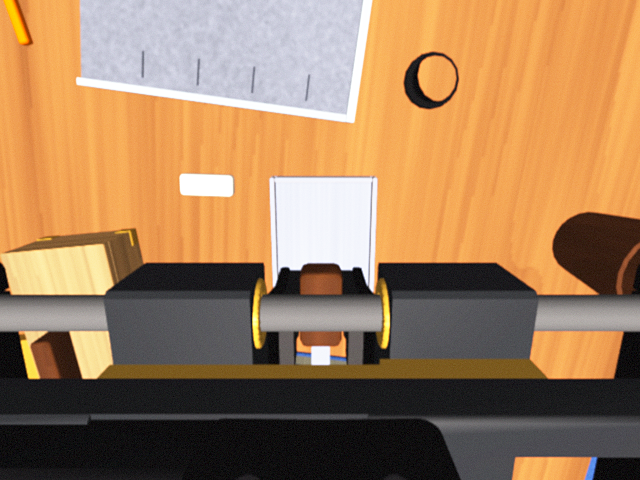

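>>> {"api": "arm_command", "payload": {
  "motion": [
    [[2,2,35],[0,0,0],0.9],
    [[0,0,35],[0,0,0],0.9],
    [[0,0,35],[0,0,0],0.9],
    [[0,0,30],[0,0,0],0.9],
    [[0,0,18],[0,0,0],0.9],
    [[0,0,12],[0,0,0],0.9],
    [[0,0,0],[0,0,0],0.9],
    [[0,0,0],[0,0,0],0.9]
  ]
}}

```text
time: 8.67
position: [0.642, -0.1741, 0.0298]
tool_rot: [2.125, 2.313, 0.001]
ft_force: [-0.3, 0.2, 0.2]
grip_width: 0.205
```

Run:
```python
from h import *
s=st(); plan([.643,-.175,.0245])
```

```text
8.6667 [ 0.642  -0.1741  0.0298] [2.1250e+00 2.3127e+00 1.2000e-03] F [-0.3  0.2  0.2] g 0.205
shift(tool,mm) [-1.   0.9  5.3] |d| 5.5
```

>>> {"api": "arm_command", "payload": {
  "motion": [
    [[0,0,4],[0,0,0],0.9],
    [[0,0,2],[0,0,0],0.9],
    [[0,0,0],[0,0,0],0.9],
    [[0,0,0],[0,0,0],0.6],
    [[0,0,0],[0,0,0],0.6],
    [[0,0,0],[0,0,0],0.6],
    [[0,0,-15],[0,0,0],0.6],
    [[0,0,-40],[0,0,0],0.6]
  ]
}}

```text
time: 9.33
position: [0.638, -0.1719, 0.073]
tool_rot: [-2.118, -2.308, 0.01]
ft_force: [-0.1, 1.2, -0.8]
grip_width: 0.388
```

>>> {"api": "arm_command", "payload": {
  "motion": [
    [[0,0,-40],[0,0,0],0.6],
    [[0,0,-40],[0,0,0],0.6],
    [[0,-10,-20],[0,0,0],0.6],
    [[0,-40,0],[0,0,0],0.6],
    [[0,-40,0],[0,0,0],0.6],
    [[0,-40,0],[0,0,0],0.6]
  ]
}}

```text
time: 9.83
position: [0.5115, -0.185, 0.179]
tool_rot: [2.123, 2.313, 0.001]
ft_force: [-0.5, -0.4, 0.1]
grip_width: 0.398
```

Run:
```python
from h import *
s=st()
c,im,d,W=shot('top'); cv2.imwrite('pics/t5.png',cv2.resize(im[180:350,390:560],None,fx=3.5,fy=3.5,interpolation=cv2.INTER_CUBIC))
```

```text
9.8333 [ 0.5115 -0.185   0.179 ] [2.1234e+00 2.3130e+00 1.1000e-03] F [-0.5 -0.4  0.1] g 0.398
```

View pics/t5.png

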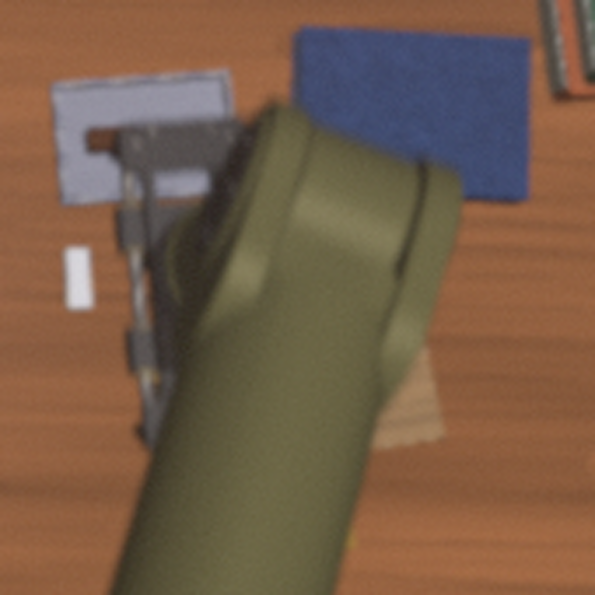

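The pin handle is seen at (102,140), inside the dish. Next I move over the lid grip and measure it again.

Run:
```python
from h import *
plan([.443,-.301,.22],down(10.4))
```

```text
shift(tool,mm) [-109.2  -67.3  -43.3] |d| 135.4 then turn deg [-0.46 -0.3  -5.87]
```

>>> {"api": "arm_command", "payload": {
  "motion": [
    [[-28,-17,-14],[0,0,0],0.6],
    [[-28,-17,-14],[0,0,0],0.6],
    [[-28,-17,-13],[0,0,0],0.6],
    [[-26,-17,0],[0,0,-5.9],0.6],
    [[0,0,0],[0,0,0],0.6],
    [[0,0,0],[0,0,0],0.6],
    [[0,0,0],[0,0,0],0.6]
  ]
}}

```text
time: 10.47
position: [0.4546, -0.2994, 0.2191]
tool_rot: [2.004, 2.419, 0.002]
ft_force: [-0.2, 0.1, -0.2]
grip_width: 0.398
```

Run:
```python
from h import *
s=st()
c,im,d,W=shot('wrist','w6')
for t in ['lid_handle','lid','pin']: print(t,find('wrist',t,c))
plan([.443,-.301,.071],down(10.4))
m=(W[...,2]>.074)&(W[...,2]<.086); m[:,:]&=True
vv,uu=np.nonzero(m); print(len(vv), uu.min() if len(uu) else 0)
for k,t in enumerate(['lid_handle']):
    r=models.silhouettes('wrist',t)
    for q in r[:2]:
        mm=q['pixels']&m; p=W[mm]; print(q['conf'],len(p))
        if len(p)>10: print(p.mean(0),cv2.minAreaRect((p[:,:2]*1000).astype(np.float32)))
```

```text
10.4667 [ 0.4546 -0.2994  0.2191] [2.0038e+00 2.4192e+00 2.0000e-03] F [-0.2  0.1 -0.2] g 0.398
lid_handle [(0.78, array([ 0.4426, -0.2911,  0.0551])), (0.56, array([ 0.3742, -0.3202,  0.0639]))]
lid [(0.95, array([ 0.4442, -0.289 ,  0.0553])), (0.65, array([ 0.6466, -0.2023,  0.0034])), (0.62, array([ 0.5373, -0.1588,  0.0108]))]
pin [(0.9, array([ 0.643 , -0.191 ,  0.0158]))]
shift(tool,mm) [ -0.3 -12.2 147.4] |d| 147.9 then turn deg [-0.01 -0.03  0.52]
1834 195
0.84 1601
[ 0.4418309  -0.30330992  0.08000123] ((408.30194091796875, -310.6962585449219), (85.15935516357422, 59.48979949951172), 10.51170825958252)
```

View pics/w6.png

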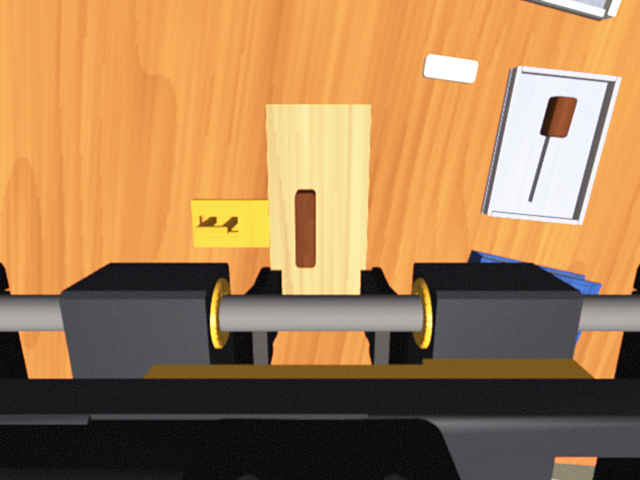

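The pin lies in the dish, handle at (560,117) and shaft tip at (531,200). The lid grip is at (305,228) with the staple clear of the pin, and the fingers are at (263,275) and (375,275).

Run:
```python
from h import *
s=st()
c,im,d,W=shot('wrist')
w=W[185:275,285:325].reshape(-1,3); w=w[(w[:,2]>.075)&(w[:,2]<.085)]
print(len(w),w.mean(0),cv2.minAreaRect((w[:,:2]*1000).astype(np.float32)))
g=cv2.minAreaRect((w[:,:2]*1000).astype(np.float32))[0]
plan([g[0]/1000,g[1]/1000,.071],down(10.4))
```

```text
10.7167 [ 0.4549 -0.2987  0.2184] [-2.0000e+00 -2.4221e+00 -1.0000e-04] F [0.7 0.3 0.1] g 0.398
1538 [ 0.44210372 -0.30324709  0.08023873] ((442.0309143066406, -304.4472961425781), (15.480643272399902, 59.586299896240234), 10.583842277526855)
shift(tool,mm) [ -3.1 -13.5 147.4] |d| 148.0 then turn deg [-0.02 -0.02  0.48]
```

>>> {"api": "arm_command", "payload": {
  "motion": [
    [[-2,-13,30],[0,0,0.5],0.6],
    [[0,0,35],[0,0,0],0.6],
    [[0,0,35],[0,0,0],0.6],
    [[0,0,25],[0,0,0],0.6],
    [[0,0,18],[0,0,0],0.6],
    [[0,0,0],[0,0,0],0.6],
    [[0,0,0],[0,0,0],0.95],
    [[0,0,0],[0,0,0],0.95]
  ],
  "force": 40
}}

```text
time: 11.43
position: [0.4428, -0.3046, 0.0768]
tool_rot: [2.012, 2.411, 0.001]
ft_force: [0.7, 0.6, 0.6]
grip_width: 0.321
```

>>> {"api": "arm_command", "payload": {
  "motion": [
    [[0,0,0],[0,0,0],0.95],
    [[0,0,0],[0,0,0],0.95],
    [[0,0,0],[0,0,0],0.95],
    [[0,0,0],[0,0,0],0.95]
  ]
}}

```text
time: 11.77
position: [0.443, -0.3047, 0.0771]
tool_rot: [2.011, 2.41, 0.002]
ft_force: [-0.3, 1.2, 5.9]
grip_width: 0.175
```

>>> {"api": "arm_command", "payload": {
  "motion": [
    [[0,0,-8],[0,0,0],0.95],
    [[0,0,-10],[0,0,0],0.95],
    [[0,0,-12],[0,0,0],0.95],
    [[0,0,-15],[0,0,0],0.95],
    [[0,0,-20],[0,0,0],0.95],
    [[0,0,-20],[0,0,0],0.95],
    [[0,0,0],[0,0,0],0.95]
  ]
}}

```text
time: 12.35
position: [0.4439, -0.3059, 0.1653]
tool_rot: [2.009, 2.406, 0.004]
ft_force: [0.4, -0.6, -1.0]
grip_width: 0.178
```

Run:
```python
from h import *
s=st()
c,im,d,W=shot('wrist','w7')
c,im,d,W=shot('side'); cv2.imwrite('pics/s7.png',cv2.resize(im[150:320,200:440],None,fx=3.3,fy=3.3,interpolation=cv2.INTER_CUBIC))
```

```text
12.35 [ 0.4439 -0.3059  0.1653] [2.0093 2.4057 0.0039] F [ 0.4 -0.6 -1. ] g 0.178
```

View pics/w7.png

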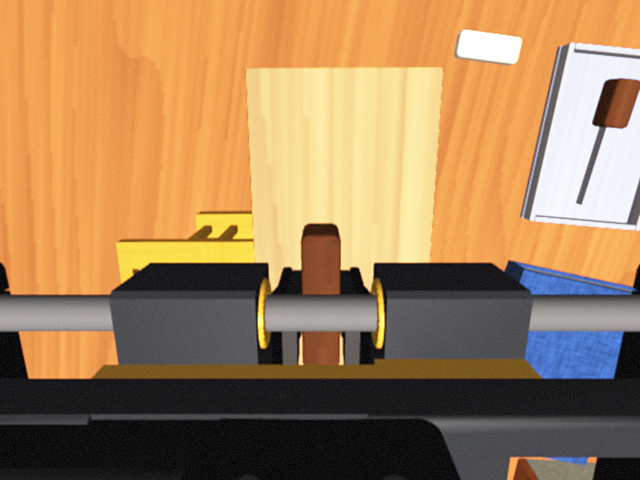

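View pics/s7.png

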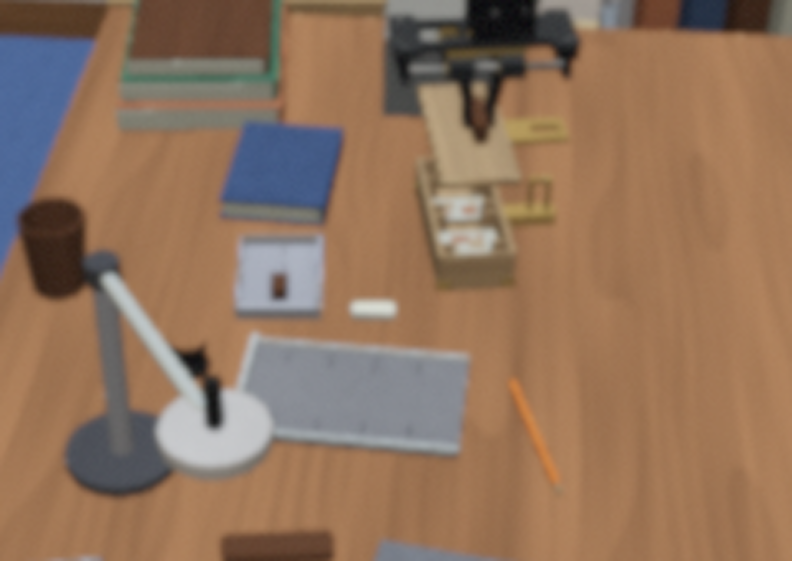

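>>> {"api": "arm_command", "payload": {
  "motion": [
    [[0,0,-25],[0,0,0],0.95],
    [[0,0,-38],[0,0,0],0.95],
    [[0,0,-38],[0,0,0],0.95],
    [[0,0,-38],[0,0,0],0.95],
    [[0,0,-38],[0,0,0],0.95],
    [[20,12,-20],[0,0,0],0.95],
    [[33,19,0],[0,0,0],0.95],
    [[33,19,0],[0,0,0],0.95]
  ]
}}

```text
time: 13.12
position: [0.4756, -0.2111, 0.3583]
tool_rot: [2.017, 2.406, 0.001]
ft_force: [1.7, -0.3, -2.7]
grip_width: 0.18
```

>>> {"api": "arm_command", "payload": {
  "motion": [
    [[33,19,0],[0,0,0],0.95],
    [[33,19,0],[0,0,0],0.95],
    [[33,19,0],[0,0,0],0.95],
    [[33,19,0],[0,0,0],0.95],
    [[33,19,0],[0,0,0],0.95],
    [[33,14,0],[0,0,0],0.95],
    [[35,-7,0],[0,0,0],0.95],
    [[36,-7,0],[0,0,0],0.95]
  ]
}}

```text
time: 13.78
position: [0.5205, 0.0725, 0.3551]
tool_rot: [-2.013, -2.41, 0.006]
ft_force: [0.5, 0.6, -2.0]
grip_width: 0.177
```

>>> {"api": "arm_command", "payload": {
  "motion": [
    [[36,-7,0],[0,0,0],0.95],
    [[36,-7,0],[0,0,0],0.95],
    [[36,-7,0],[0,0,0],0.95],
    [[36,-7,0],[0,0,4],0.95],
    [[36,-7,0],[0,0,6],0.95],
    [[25,-7,0],[0,0,5],0.95],
    [[10,0,0],[0,0,3.9],0.95],
    [[0,0,0],[0,0,0],0.95]
  ]
}}

```text
time: 14.45
position: [0.4487, 0.2809, 0.3555]
tool_rot: [-2.376, -2.053, 0.005]
ft_force: [0.3, 0.1, -3.2]
grip_width: 0.18
```

Run:
```python
from h import *
s=st()
plan([.4432,.2919,.037],down(-8.5))
c,im,d,W=shot('wrist','w8')
```

```text
14.45 [0.4487 0.2809 0.3555] [-2.3763 -2.0529  0.0048] F [ 0.3  0.1 -3.2] g 0.18
shift(tool,mm) [ 10.5  -6.1 318.5] |d| 318.7 then turn deg [-0.17  0.08  0.15]
```

View pics/w8.png

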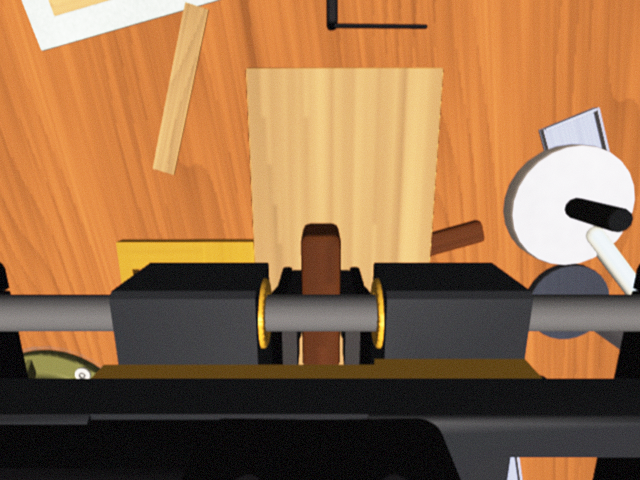

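The lid is held level in view, with its tongue at (185,260). The lamp head at (570,205) is clear to the right. I lower the lid onto the pad.

>>> {"api": "arm_command", "payload": {
  "motion": [
    [[5,-3,30],[0,0,0],0.95],
    [[5,-3,40],[0,0,0],0.95],
    [[0,0,40],[0,0,0],0.95],
    [[0,0,40],[0,0,0],0.95],
    [[0,0,40],[0,0,0],0.95],
    [[0,0,40],[0,0,0],0.95],
    [[0,0,35],[0,0,0],0.95],
    [[0,0,20],[0,0,0],0.95]
  ]
}}

```text
time: 15.17
position: [0.4443, 0.2839, 0.0677]
tool_rot: [2.382, 2.047, -0.012]
ft_force: [-0.9, -1.5, -2.5]
grip_width: 0.181
```

>>> {"api": "arm_command", "payload": {
  "motion": [
    [[0,0,10],[0,0,0],0.95],
    [[0,0,0],[0,0,0],0.95],
    [[0,0,0],[0,0,0],0.95]
  ]
}}

```text
time: 15.42
position: [0.447, 0.2875, 0.0631]
tool_rot: [2.382, 2.047, 0.0]
ft_force: [-0.8, 0.3, -1.4]
grip_width: 0.178
```

Run:
```python
from h import *
s=st()
plan([.4432,.2919,.036],down(-8.5))
```

```text
15.4167 [0.447  0.2875 0.0631] [2.3823e+00 2.0472e+00 4.0000e-04] F [-0.8  0.3 -1.4] g 0.178
shift(tool,mm) [ 3.7 -4.4 27.1] |d| 27.7 then turn deg [ 0.03  0.01 -0.15]
```

>>> {"api": "arm_command", "payload": {
  "motion": [
    [[3.5,-4,12],[0,0,0],0.95],
    [[0,0,8],[0,0,0],0.95],
    [[0,0,4],[0,0,0],0.95],
    [[0,0,3],[0,0,0],0.95],
    [[0,0,0],[0,0,0],0.95],
    [[0,0,0],[0,0,0],0.95]
  ]
}}

```text
time: 15.92
position: [0.443, 0.2925, 0.0358]
tool_rot: [2.382, 2.048, 0.001]
ft_force: [0.1, -0.2, -2.5]
grip_width: 0.18
```

Run:
```python
from h import *
s=st()
plan([.4432,.2919,.036],down(-8.5))
```

```text
15.9167 [0.443  0.2925 0.0358] [2.3818e+00 2.0484e+00 8.0000e-04] F [ 0.1 -0.2 -2.5] g 0.18
shift(tool,mm) [-0.6  0.3 -0.2] |d| 0.7 then turn deg [ 0.03 -0.02 -0.11]
```

>>> {"api": "arm_command", "payload": {
  "motion": [
    [[0,0,2],[0,0,0],0.95],
    [[0,0,0],[0,0,0],0.95],
    [[0,0,0],[0,0,0.0],0.6],
    [[0,0,0],[0,0,0],0.6],
    [[0,0,0],[0,0,0],0.6],
    [[0,0,-10],[0,0,0],0.6],
    [[0,0,-35],[0,0,0],0.6],
    [[0,0,-40],[0,0,0],0.6]
  ]
}}

```text
time: 16.58
position: [0.441, 0.2911, 0.1177]
tool_rot: [-2.382, -2.048, 0.009]
ft_force: [0.6, 0.3, 0.4]
grip_width: 0.395
```

>>> {"api": "arm_command", "payload": {
  "motion": [
    [[0,0,-40],[0,0,0],0.6],
    [[0,0,-40],[0,0,0],0.6],
    [[-10,0,-40],[0,0,0],0.6],
    [[-25,0,-30],[0,0,0],0.6],
    [[-36,7,0],[0,0,0],0.6],
    [[-36,7,0],[0,0,0],0.6],
    [[-36,7,0],[0,0,0],0.6],
    [[-36,7,0],[0,0,0],0.6]
  ]
}}

```text
time: 17.25
position: [0.4434, 0.1095, 0.2697]
tool_rot: [2.381, 2.049, 0.003]
ft_force: [0.9, -0.9, -0.3]
grip_width: 0.401
```

Run:
```python
from h import *
s=st()
c,im,d,W=shot('top','t9')
np.savez('/tmp/top.npz',W=W,im=im)
def rc(x0,y0,x1,y1,z0,z1,n):
    p=W[y0:y1,x0:x1].reshape(-1,3); p=p[(p[:,2]>z0)&(p[:,2]<z1)]
    if len(p)<5: print(n,'none');return
    (cx,cy),(w,h),a=cv2.minAreaRect((p[:,:2]*1000).astype(np.float32)); print(n,len(p),round(cx,1),round(cy,1),'sz',round(w,1),round(h,1),round(a,1),'z',np.median(p[:,2]).round(4))
rc(190,250,290,330,.009,.016,'lid plate'); rc(190,250,290,330,.03,.05,'grip')
plan([.39,-.27,.25],down(10.4))
```

```text
17.25 [0.4434 0.1095 0.2697] [2.3814 2.0486 0.0029] F [ 0.9 -0.9 -0.3] g 0.401
lid plate 1432 459.4 292.6 sz 217.6 206.1 88.2 z 0.0125
grip 155 443.3 293.6 sz 60.8 15.9 81.6 z 0.0387
shift(tool,mm) [-374.5    5.5   20.9] |d| 375.2 then turn deg [  0.08   0.18 -19.59]
```

View pics/t9.png

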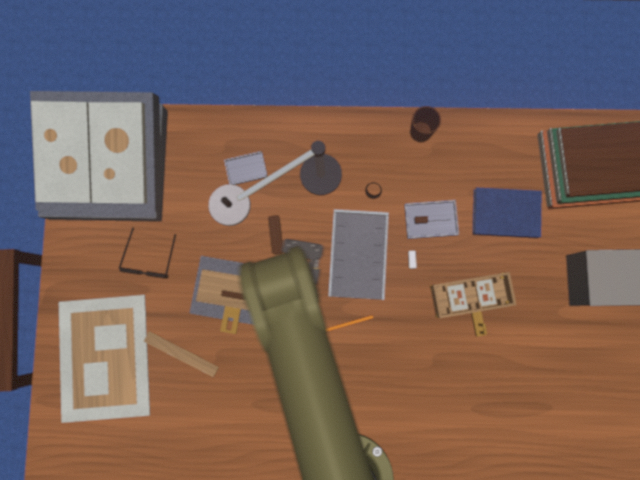

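>>> {"api": "arm_command", "payload": {
  "motion": [
    [[-34,11,0],[0,0,0],0.35],
    [[-34,11,0],[0,0,0],0.35],
    [[-34,11,0],[0,0,0],0.35],
    [[-34,11,0],[0,0,0],0.35],
    [[-34,11,0],[0,0,0],0.35],
    [[-34,11,0],[0,0,0],0.35],
    [[-38,-10,0],[0,0,0],0.35],
    [[-38,-10,0],[0,0,0],0.35]
  ],
  "force": 12
}}

```text
time: 17.97
position: [0.447, -0.174, 0.269]
tool_rot: [2.381, 2.048, -0.0]
ft_force: [1.1, -0.4, 0.4]
grip_width: 0.651
```

>>> {"api": "arm_command", "payload": {
  "motion": [
    [[-38,-10,0],[0,0,0],0.35],
    [[-38,-10,0],[0,0,0],0.35],
    [[-38,-10,0],[0,0,7.1],0.35],
    [[0,0,0],[0,0,7.1],0.35],
    [[0,0,0],[0,0,7.1],0.35],
    [[0,0,0],[0,0,7.1],0.35],
    [[0,0,0],[0,0,7.1],0.35],
    [[0,0,0],[0,0,7.1],0.35]
  ]
}}

```text
time: 18.63
position: [0.4004, -0.2807, 0.2691]
tool_rot: [-2.967, -1.033, -0.001]
ft_force: [-0.4, 0.8, -0.7]
grip_width: 0.649
```

>>> {"api": "arm_command", "payload": {
  "motion": [
    [[0,0,0],[0,0,7.1],0.35],
    [[0,0,0],[0,0,7.1],0.35],
    [[0,0,0],[0,0,7.1],0.35],
    [[0,0,0],[0,0,7.1],0.35],
    [[0,0,0],[0,0,0],0.35],
    [[0,0,0],[0,0,0],0.35]
  ]
}}

```text
time: 19.13
position: [0.4005, -0.2807, 0.269]
tool_rot: [-3.128, -0.29, -0.001]
ft_force: [-0.9, -0.2, 0.0]
grip_width: 0.652
```

Run:
```python
from h import *
s=st(); print(np.round(s['joint_positions'],2))
c,im,d,W=shot('wrist','w10')
np.savez('/tmp/w10.npz',W=W,im=im)
plan([.42,-.30,.2],down(-79.6))
for t in ['card1','case','staple']: print(t,find('wrist',t,c,5))
for r in models.silhouettes('wrist','card1')[:4]:
    m=r['pixels']&(W[...,2]<.035)&(W[...,2]>.005); p=W[m]
    if len(p)>20: print(r['conf'],len(p),np.median(p[:,2]),cv2.minAreaRect((p[:,:2]*1000).astype(np.float32)))
```

```text
19.1333 [ 0.4005 -0.2807  0.269 ] [-3.1281e+00 -2.8980e-01 -1.1000e-03] F [-0.9 -0.2  0. ] g 0.652
[-0.15 -0.08  0.68  1.81  0.05  1.39 -0.87]
shift(tool,mm) [15.6 22.6 68.9] |d| 74.2 then turn deg [-0.   -0.04  0.18]
card1 [(0.7, array([ 0.4593, -0.3388,  0.0148])), (0.7, array([ 0.4442, -0.2681,  0.0219])), (0.37, array([ 0.4484, -0.3154,  0.0295]))]
case [(0.78, array([ 0.4454, -0.3092,  0.0297]))]
staple [(0.9, array([ 0.4516, -0.3122,  0.0304]))]
0.84 2853 0.020807763793585232 ((446.0419006347656, -268.2923583984375), (65.51925659179688, 45.447940826416016), 10.633453369140625)
0.76 2768 0.013785186735265104 ((459.69757080078125, -341.2596130371094), (65.5474853515625, 45.727474212646484), 10.7424898147583)
```

View pics/w10.png

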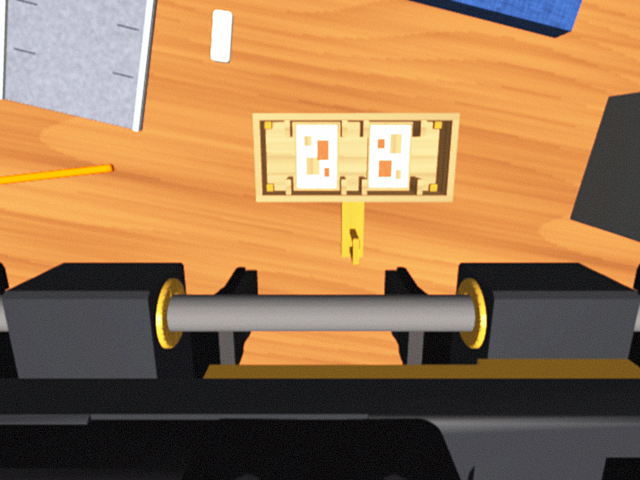

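The left pile at (317,157) has its top at z 20.8 mm, so two cards. The right pile at (390,157) has its top at 13.8 mm, so one card. That makes three cards, all picture up. I take the top card of the left pile first.

Run:
```python
from h import *
plan([.446,-.2683,.10],down(-79.4)); plan([.446,-.2683,.028])
```

```text
shift(tool,mm) [ 47.   -3.9 168.6] |d| 175.1 then turn deg [-0.   -0.01 -0.13]
shift(tool,mm) [ 47.   -3.9 240.6] |d| 245.2
```

>>> {"api": "arm_command", "payload": {
  "motion": [
    [[12,-1,30],[0,0,0],0.35],
    [[12,-1,35],[0,0,0],0.35],
    [[12,-1,35],[0,0,0],0.35],
    [[11,-1,35],[0,0,0],0.35],
    [[0,0,30],[0,0,0],0.35],
    [[0,0,0],[0,0,0],0.35],
    [[0,0,0],[0,0,0],0.35]
  ],
  "force": 12
}}

```text
time: 19.97
position: [0.4448, -0.268, 0.1027]
tool_rot: [-3.128, -0.285, 0.006]
ft_force: [1.1, -1.0, 0.5]
grip_width: 0.651
```

Run:
```python
from h import *
s=st()
plan([.446,-.2683,.028],down(-79.4))
c,im,d,W=shot('wrist','w11')
for r in models.silhouettes('wrist','card1')[:4]:
    m=r['pixels']&(W[...,2]<.035)&(W[...,2]>.005); p=W[m]
    if len(p)>20: print(r['conf'],len(p),np.median(p[:,2]),cv2.minAreaRect((p[:,:2]*1000).astype(np.float32)))
```

```text
19.9667 [ 0.4448 -0.268   0.1027] [-3.1278 -0.2849  0.0059] F [ 1.1 -1.   0.5] g 0.651
shift(tool,mm) [ 1.4  0.6 74.7] |d| 74.7 then turn deg [-0.07  0.21 -0.19]
0.97 5980 0.01384968712174317 ((458.60565185546875, -342.05511474609375), (62.75331115722656, 48.18730163574219), 10.558073997497559)
0.93 7031 0.020825312095661713 ((444.8210754394531, -267.8730773925781), (63.9816780090332, 47.08559036254883), 10.507996559143066)
```

View pics/w11.png

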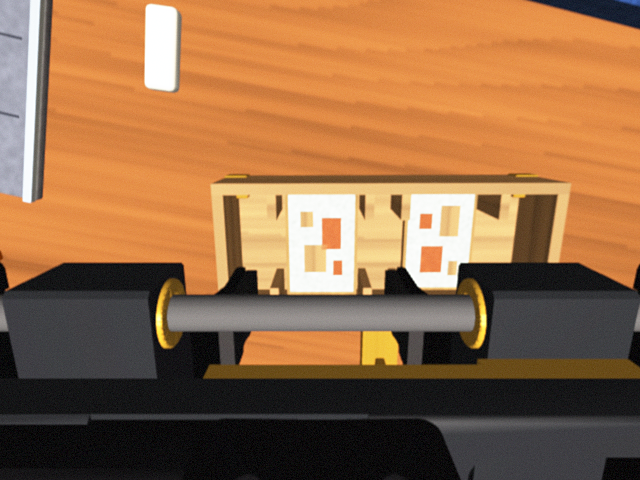

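>>> {"api": "arm_command", "payload": {
  "motion": [
    [[1,0,25],[0,0,0],0.35],
    [[0,0,25],[0,0,0],0.35],
    [[0,0,15],[0,0,0],0.35],
    [[0,0,6],[0,0,0],0.35],
    [[0,0,0],[0,0,0],0.35],
    [[0,0,0],[0,0,0],0.35]
  ]
}}

```text
time: 20.57
position: [0.4482, -0.2689, 0.0344]
tool_rot: [3.128, 0.284, 0.004]
ft_force: [0.6, -0.3, -0.2]
grip_width: 0.65
```

Run:
```python
from h import *
s=st()
plan([.4453,-.268,.0285],down(-79.4))
```

```text
20.5667 [ 0.4482 -0.2689  0.0344] [3.1276 0.2841 0.0044] F [ 0.6 -0.3 -0.2] g 0.65
shift(tool,mm) [-2.7 -1.4  5.9] |d| 6.6 then turn deg [ 0.08 -0.15 -0.22]
```

>>> {"api": "arm_command", "payload": {
  "motion": [
    [[-2.5,-1,6],[0,0,0],0.35],
    [[0,0,0],[0,0,0],0.35],
    [[0,0,0],[0,0,0],0.35],
    [[0,0,0],[0,0,0],0.65],
    [[0,0,0],[0,0,0],0.65],
    [[0,0,0],[0,0,0],0.65],
    [[0,0,0],[0,0,0],0.65],
    [[0,0,0],[0,0,0],0.65]
  ],
  "force": 12
}}

```text
time: 21.23
position: [0.4445, -0.2677, 0.0268]
tool_rot: [3.129, 0.285, 0.001]
ft_force: [-0.3, -0.1, 1.7]
grip_width: 0.504
```

>>> {"api": "arm_command", "payload": {
  "motion": [
    [[0,0,-5],[0,0,0],0.65],
    [[0,0,-10],[0,0,0],0.65],
    [[0,0,-15],[0,0,0],0.65],
    [[0,0,-20],[0,0,0],0.65],
    [[0,0,-20],[0,0,0],0.65],
    [[0,0,0],[0,0,0],0.65],
    [[0,0,0],[0,0,0],0.65]
  ]
}}

```text
time: 21.82
position: [0.4453, -0.2679, 0.0981]
tool_rot: [3.128, 0.284, 0.005]
ft_force: [-1.1, -0.2, -0.4]
grip_width: 0.504
```

Run:
```python
from h import *
s=st()
c,im,d,W=shot('wrist','w12')
```

```text
21.8167 [ 0.4453 -0.2679  0.0981] [3.1279 0.2845 0.005 ] F [-1.1 -0.2 -0.4] g 0.504
```

View pics/w12.png

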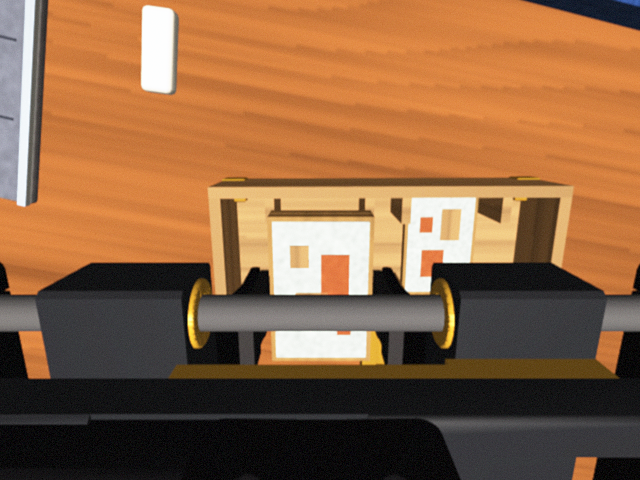

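Run:
```python
from h import *
s=st()
c,im,d,W=shot('wrist')
cv2.imwrite('pics/w12c.png',cv2.resize(im[170:380,200:480],None,fx=2.8,fy=2.8,interpolation=cv2.INTER_CUBIC))
for x in (300,330):
    print([ (v,W[v,x].round(4).tolist()) for v in range(196,236,3)])
for t in models.silhouettes('wrist','card1')[:3]:
    m=t['pixels']; p=W[m]; print(t['conf'],len(p),np.nanmedian(p[:,2]))
    q=p[(p[:,2]>.07)]; 
    if len(q)>50: print(cv2.minAreaRect((q[:,:2]*1000).astype(np.float32)))
```

```text
21.8667 [ 0.4444 -0.2674  0.097 ] [-3.1285e+00 -2.8460e-01 -1.6000e-03] F [-0.1  0.3 -1.8] g 0.506
[(196, [0.4781, -0.2502, 0.046]), (199, [0.47, -0.2494, 0.0055]), (202, [0.4682, -0.2497, 0.0061]), (205, [0.4664, -0.25, 0.0061]), (208, [0.4646, -0.2504, 0.0068]), (211, [0.4772, -0.2522, 0.0819]), (214, [0.4767, -0.2525, 0.0861]), (217, [0.4766, -0.2528, 0.0915]), (220, [0.4754, -0.253, 0.0916]), (223, [0.4738, -0.2532, 0.0904]), (226, [0.4727, -0.2534, 0.0906]), (229, [0.4714, -0.2536, 0.0906]), (232, [0.4701, -0.2538, 0.0905]), (235, [0.4689, -0.254, 0.0907])]
[(196, [0.4755, -0.2674, 0.0077]), (199, [0.4737, -0.2678, 0.0075]), (202, [0.4716, -0.2682, 0.0062]), (205, [0.4698, -0.2685, 0.0067]), (208, [0.468, -0.2689, 0.0068]), (211, [0.4792, -0.265, 0.0804]), (214, [0.479, -0.2648, 0.0865]), (217, [0.4787, -0.2648, 0.0911]), (220, [0.4773, -0.2651, 0.0902]), (223, [0.4763, -0.2652, 0.0914]), (226, [0.4749, -0.2655, 0.0908]), (229, [0.4739, -0.2657, 0.0918]), (232, [0.4725, -0.266, 0.0913]), (235, [0.4714, -0.2662, 0.0917])]
0.85 234 0.08076317010190245
((478.4696044921875, -260.7276611328125), (0.6042769551277161, 42.41361999511719), 10.197952270507812)
0.74 11470 0.0909458076414823
((445.5837097167969, -266.5708312988281), (67.2713851928711, 44.662471771240234), 10.289862632751465)
0.64 5589 0.01386492493694444
```

View pics/w12c.png

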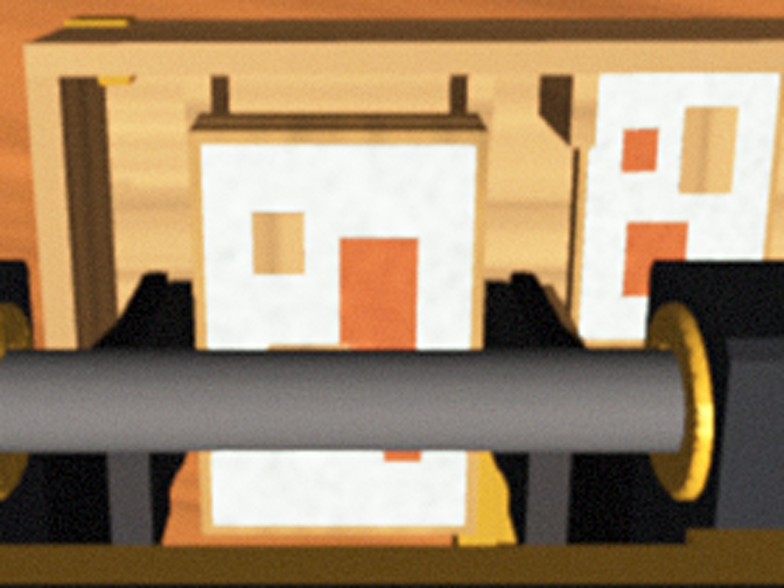

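The edge is about 14 mm thick with a seam at (340,125), and the bare case floor shows behind it. Both cards came up together. I put them back and grip higher.

>>> {"api": "arm_command", "payload": {
  "motion": [
    [[0,0,20],[0,0,0],0.65],
    [[0,0,20],[0,0,0],0.65],
    [[0,0,15],[0,0,0],0.65],
    [[0,0,9],[0,0,0],0.65],
    [[0,0,5],[0,0,0],0.65],
    [[0,0,0],[0,0,0],0.65],
    [[0,0,0],[0,0,0],0.65]
  ]
}}

```text
time: 22.55
position: [0.4443, -0.2678, 0.0275]
tool_rot: [3.129, 0.284, -0.0]
ft_force: [0.6, 0.6, -0.2]
grip_width: 0.501
```

Run:
```python
from h import *
s=st()
plan([.4453,-.268,.027],down(-79.4))
```

```text
22.55 [ 0.4443 -0.2678  0.0275] [ 3.1285e+00  2.8400e-01 -3.0000e-04] F [ 0.6  0.6 -0.2] g 0.501
shift(tool,mm) [0.9 0.4 0.5] |d| 1.1 then turn deg [ 0.01  0.01 -0.23]
```

>>> {"api": "arm_command", "payload": {
  "motion": [
    [[0,0,0],[0,0,0],0.4],
    [[0,0,0],[0,0,0],0.4],
    [[0,0,0],[0,0,0],0.4],
    [[0.5,0,-2.5],[0,0,0],0.4],
    [[0,0,0],[0,0,0],0.4],
    [[0,0,0],[0,0,0],0.4],
    [[0,0,0],[0,0,0],0.4]
  ]
}}

```text
time: 23.13
position: [0.445, -0.2675, 0.0302]
tool_rot: [3.129, 0.285, 0.001]
ft_force: [0.4, 0.0, 0.3]
grip_width: 0.6
```

Run:
```python
from h import *
s=st()
plan([.4453,-.268,.0302],down(-79.4))
```

```text
23.1333 [ 0.445  -0.2675  0.0302] [3.1286e+00 2.8460e-01 7.0000e-04] F [0.4 0.  0.3] g 0.6
shift(tool,mm) [0.2 0.6 0. ] |d| 0.6 then turn deg [ 0.01 -0.02 -0.2 ]
```

>>> {"api": "arm_command", "payload": {
  "motion": [
    [[0,0,0],[0,0,0],0.65],
    [[0,0,0],[0,0,0],0.65],
    [[0,0,0],[0,0,0],0.65],
    [[0,0,0],[0,0,0],0.65],
    [[0,0,-4],[0,0,0],0.65],
    [[0,0,-6],[0,0,0],0.65],
    [[0,0,-10],[0,0,0],0.65],
    [[0,0,-15],[0,0,0],0.65]
  ]
}}

```text
time: 23.8
position: [0.4441, -0.2672, 0.0653]
tool_rot: [-3.128, -0.284, 0.003]
ft_force: [0.0, 0.7, -0.6]
grip_width: 0.506
```

>>> {"api": "arm_command", "payload": {
  "motion": [
    [[0,0,-20],[0,0,0],0.65],
    [[0,0,-15],[0,0,0],0.65],
    [[0,0,0],[0,0,0],0.65],
    [[0,0,0],[0,0,0],0.65]
  ]
}}

```text
time: 24.13
position: [0.4457, -0.2678, 0.1014]
tool_rot: [3.128, 0.284, 0.005]
ft_force: [-0.1, -0.2, 0.1]
grip_width: 0.503
```

Run:
```python
from h import *
s=st()
c,im,d,W=shot('wrist')
cv2.imwrite('pics/w13c.png',cv2.resize(im[170:380,200:480],None,fx=2.8,fy=2.8,interpolation=cv2.INTER_CUBIC))
for x in (300,330):
    print([ (v,W[v,x].round(4).tolist()) for v in range(196,236,3)])
```

```text
24.1333 [ 0.4457 -0.2678  0.1014] [3.1281 0.2845 0.0046] F [-0.1 -0.2  0.1] g 0.503
[(196, [0.4788, -0.2504, 0.0465]), (199, [0.472, -0.2499, 0.0137]), (202, [0.4702, -0.2502, 0.0141]), (205, [0.4684, -0.2505, 0.0143]), (208, [0.4665, -0.2508, 0.0139]), (211, [0.4644, -0.2511, 0.0127]), (214, [0.4777, -0.2528, 0.0892]), (217, [0.477, -0.253, 0.092]), (220, [0.476, -0.2533, 0.0931]), (223, [0.4745, -0.2535, 0.0923]), (226, [0.4733, -0.2537, 0.0923]), (229, [0.4723, -0.2539, 0.0937]), (232, [0.4708, -0.2541, 0.0925]), (235, [0.4693, -0.2543, 0.092])]
[(196, [0.4816, -0.266, 0.0461]), (199, [0.4754, -0.268, 0.0141]), (202, [0.4734, -0.2684, 0.0135]), (205, [0.4716, -0.2688, 0.0133]), (208, [0.4698, -0.2691, 0.0138]), (211, [0.468, -0.2694, 0.0143]), (214, [0.4798, -0.2653, 0.0885]), (217, [0.4792, -0.2653, 0.092]), (220, [0.4779, -0.2656, 0.0917]), (223, [0.477, -0.2657, 0.0932]), (226, [0.4756, -0.266, 0.0926]), (229, [0.4742, -0.2663, 0.0922]), (232, [0.4729, -0.2665, 0.0919]), (235, [0.4721, -0.2666, 0.0939])]
```

View pics/w13c.png

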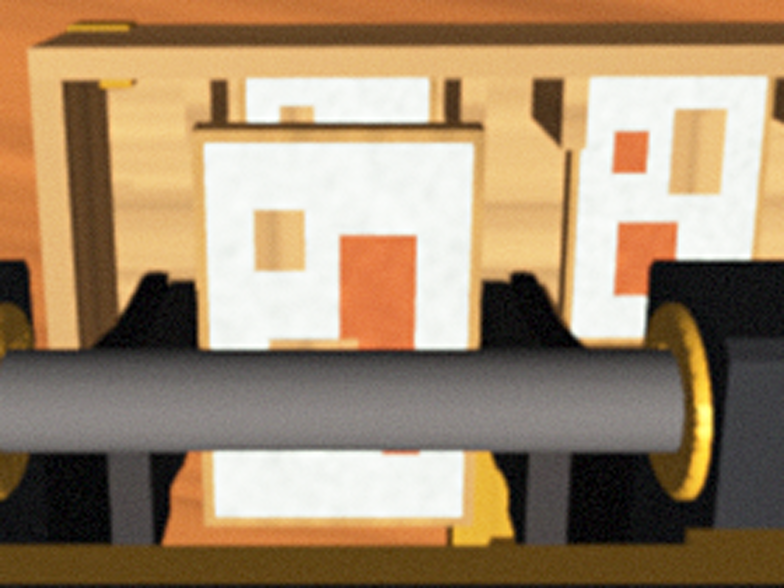

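One card is held now; the lower card shows behind it at (335,100). I carry it to the tray.

>>> {"api": "arm_command", "payload": {
  "motion": [
    [[0,0,-25],[0,0,0],0.65],
    [[0,0,-35],[0,0,0],0.65],
    [[0,0,-30],[0,0,0],0.65],
    [[20,-22,-10],[0,0,0],0.65],
    [[25,-27,0],[0,0,0],0.65],
    [[25,-27,0],[0,0,0],0.65],
    [[25,-27,0],[0,0,0],0.65],
    [[25,-27,0],[0,0,0],0.65]
  ]
}}

```text
time: 24.85
position: [0.5394, -0.1162, 0.1989]
tool_rot: [-3.128, -0.284, 0.003]
ft_force: [0.8, 0.4, -0.1]
grip_width: 0.5
```

>>> {"api": "arm_command", "payload": {
  "motion": [
    [[25,-27,0],[0,0,0],0.65],
    [[25,-27,0],[0,0,0],0.65],
    [[20,-22,0],[0,0,6],0.65],
    [[0,0,0],[0,0,7.1],0.65],
    [[0,0,0],[0,0,0],0.65],
    [[0,0,0],[0,0,0],0.65]
  ]
}}

```text
time: 25.35
position: [0.5937, -0.0312, 0.1987]
tool_rot: [3.139, -0.07, -0.004]
ft_force: [0.1, -0.8, -0.5]
grip_width: 0.503
```

Run:
```python
from h import *
s=st()
c,im,d,W=shot('wrist','w14'); np.savez('/tmp/w14.npz',W=W,im=im)
print(find('wrist','tray',c))
plan([.6235,-.0211,.0255],down(-92.4))
def T(x,y,z=.008):
    a=np.radians(-2.4); return [.5533+x*np.cos(a)-y*np.sin(a),-.0181+x*np.sin(a)+y*np.cos(a),z]
o=im.copy()
for x in (71,27,-17,-61):
    for y in(-65,-30,0,30,65):
        u,v=proj(c,T(x/1000,y/1000)); cv2.circle(o,(int(u),int(v)),2,(0,0,255),-1)
for y in (-65,0,65):
    u,v=proj(c,T(.105,y/1000,.018)); cv2.circle(o,(int(u),int(v)),2,(0,255,0),-1)
cv2.imwrite('pics/w14o.png',o)
```

```text
25.35 [ 0.5937 -0.0312  0.1987] [ 3.1394 -0.0696 -0.0042] F [ 0.1 -0.8 -0.5] g 0.503
[(0.66, array([ 0.6169, -0.0141,  0.0066]))]
shift(tool,mm) [ 29.4 -12.7 174. ] |d| 176.9 then turn deg [ 0.04  0.07 -0.29]
```

View pics/w14o.png

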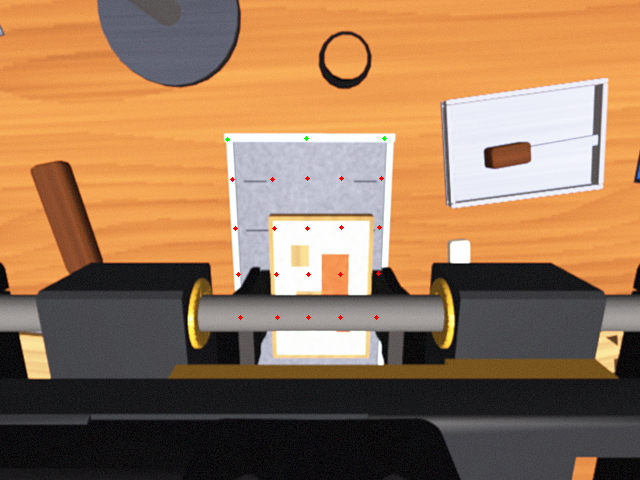

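The held card is seen over the tray. The marks at (255,181), (366,181) and (257,230) agree with the projected places, with the tray middle about 2–3 mm further to -y in this view. I check the rims by depth.

Run:
```python
from h import *
D=np.load('/tmp/w14.npz');W=D['W'];im=D['im']
g=im.astype(int).sum(2)
for v in (165,180,200,215):
    row=g[v,215:400]; 
    br=np.nonzero(row>600)[0]+215; L=br[br<260]; Rr=br[br>360]
    print(v,L.min(),L.max(),Rr.min(),Rr.max(),[W[v,u].round(4).tolist() for u in (L.min(),L.max(),Rr.min(),Rr.max())])
for u in (260,366): 
    col=g[150:245,u]; print(u,[ (i+150,W[i+150,u].round(4).tolist()) for i in np.argsort(col)[:4]])
for u in (250,310,370): print(W[128:146:2,u].round(4).tolist())
```

```text
165 227 233 370 392 [[0.639, 0.0493, 0.0005], [0.6394, 0.0416, 0.0115], [0.6339, -0.0759, 0.0093], [0.6323, -0.0965, 0.0005]]
180 228 234 380 391 [[0.6259, 0.0495, 0.0019], [0.6265, 0.0421, 0.0109], [0.6205, -0.0846, 0.0083], [0.6193, -0.0953, 0.0018]]
200 230 235 371 390 [[0.6094, 0.0471, 0.0119], [0.6091, 0.043, 0.0111], [0.6032, -0.0765, 0.0083], [0.6012, -0.0946, 0.001]]
215 230 236 384 390 [[0.5939, 0.0514, 0.0001], [0.5958, 0.0434, 0.0114], [0.5897, -0.0875, 0.0111], [0.5874, -0.0946, 0.0009]]
260 [(np.int64(230), [0.5804, 0.0239, 0.0076]), (np.int64(181), [0.6245, 0.0199, 0.0095]), (np.int64(231), [0.5797, 0.0238, 0.009]), (np.int64(229), [0.5818, 0.0235, 0.0098])]
366 [(np.int64(215), [0.6265, -0.0519, 0.1865]), (np.int64(214), [0.6268, -0.052, 0.186]), (np.int64(181), [0.6202, -0.0723, 0.0086]), (np.int64(216), [0.6267, -0.0515, 0.1899])]
[[0.6695, 0.026, 0.0015], [0.6678, 0.0263, 0.0004], [0.6661, 0.0264, 0.0012], [0.6642, 0.0235, 0.0185], [0.6626, 0.0237, 0.018], [nan, nan, nan], [0.6594, 0.024, 0.0183], [0.6578, 0.0258, 0.0084], [0.6561, 0.026, 0.0083]]
[[0.6671, -0.0256, 0.0003], [0.6655, -0.0255, -0.0005], [0.6638, -0.0255, 0.0013], [0.662, -0.0258, 0.018], [0.6604, -0.0257, 0.0183], [0.6588, -0.0256, 0.0183], [0.6572, -0.0255, 0.018], [0.6555, -0.0252, 0.0074], [0.6538, -0.0251, 0.0081]]
[[0.6648, -0.0775, 0.0001], [0.6631, -0.0772, 0.0026], [0.6614, -0.0773, 0.001], [0.6597, -0.075, 0.0197], [0.6581, -0.075, 0.0191], [0.6565, -0.075, 0.019], [0.6549, -0.075, 0.0187], [0.6532, -0.0762, 0.0095], [0.6515, -0.0762, 0.009]]
```

```bash
cat >> h.py <<'E'
TY=-2.6; TO=np.array([.5517,-.0190])
def tray(x,z,dx=0):
    a=np.radians(TY); return [TO[0]+(x+dx)/1000*np.cos(a),TO[1]+(x+dx)/1000*np.sin(a),z]
E
python3 - <<'E'
from h import *
plan(tray(70,.06,-.5),down(-90+TY))
E
```

```text
shift(tool,mm) [ 27.1 -11.5 139.5] |d| 142.5 then turn deg [ 0.04  0.07 -0.09]
```

>>> {"api": "arm_command", "payload": {
  "motion": [
    [[9,-4,25],[0,0,0],0.65],
    [[9,-4,35],[0,0,0],0.65],
    [[9,-3,35],[0,0,0],0.65],
    [[0,0,30],[0,0,0],0.65],
    [[0,0,15],[0,0,0],0.65],
    [[0,0,0],[0,0,0],0.65],
    [[0,0,0],[0,0,0],0.65]
  ]
}}

```text
time: 26.03
position: [0.6212, -0.0223, 0.0597]
tool_rot: [3.14, -0.076, -0.002]
ft_force: [0.0, -0.0, -0.1]
grip_width: 0.501
```

Run:
```python
from h import *
st();plan(tray(70,.0265,-.5),down(-90+TY))
```

```text
26.0333 [ 0.6212 -0.0223  0.0597] [ 3.1402e+00 -7.5700e-02 -2.3000e-03] F [ 0.  -0.  -0.1] g 0.501
shift(tool,mm) [-0.1 -0.2 33.2] |d| 33.2 then turn deg [ 0.03  0.08 -0.16]
```

>>> {"api": "arm_command", "payload": {
  "motion": [
    [[0,0,15],[0,0,0],0.65],
    [[0,0,12],[0,0,0],0.65],
    [[0,0,6],[0,0,0],0.65],
    [[0,0,1],[0,0,0],0.65],
    [[0,0,0],[0,0,0],0.65],
    [[0,0,0],[0,0,0],0.65]
  ]
}}

```text
time: 26.53
position: [0.6231, -0.0214, 0.0277]
tool_rot: [-3.141, 0.075, -0.004]
ft_force: [-0.5, -0.6, 5.7]
grip_width: 0.503
```

Run:
```python
from h import *
st();plan(tray(70,.0252,-.5),down(-90+TY))
```

```text
26.5333 [ 0.6231 -0.0214  0.0277] [-3.1406  0.0746 -0.004 ] F [-0.5 -0.6  5.7] g 0.503
shift(tool,mm) [-1.9  0.8  2.5] |d| 3.3 then turn deg [-0.01 -0.14 -0.12]
```

>>> {"api": "arm_command", "payload": {
  "motion": [
    [[-1,0,-1],[0,0,0],0.65],
    [[0,0,0],[0,0,0],0.65],
    [[0,0,0],[0,0,0],0.4],
    [[0,0,0],[0,0,0],0.4],
    [[0,0,0],[0,0,0],0.4],
    [[0,0,-20],[0,0,0],0.4],
    [[0,0,-40],[0,0,0],0.4],
    [[-20,0,-40],[0,0,0],0.35]
  ]
}}

```text
time: 27.2
position: [0.6035, -0.0198, 0.1244]
tool_rot: [3.139, -0.074, -0.001]
ft_force: [0.9, 0.6, 1.3]
grip_width: 0.622
```

>>> {"api": "arm_command", "payload": {
  "motion": [
    [[-25,0,-30],[0,0,0],0.35],
    [[-20,0,-20],[0,0,0],0.35],
    [[0,0,0],[0,0,0],0.35],
    [[0,0,0],[0,0,0],0.35]
  ]
}}

```text
time: 27.53
position: [0.5578, -0.0175, 0.1757]
tool_rot: [-3.139, 0.074, -0.005]
ft_force: [0.3, 0.2, -0.9]
grip_width: 0.644
```

```bash
cat >> h.py <<'E'
def cards(fn):
    s=st(); c,im,d,W=shot('wrist',fn)
    for r in models.silhouettes('wrist','card1')[:5]:
        m=r['pixels']; p=W[m]; p=p[np.isfinite(p[:,2])]
        if len(p)<100: continue
        md=np.median(p[:,2]); p=p[abs(p[:,2]-md)<.012]
        (cx,cy),sz,a=cv2.minAreaRect((p[:,:2]*1000).astype(np.float32))
        A=np.c_[p[:,:2]-p[:,:2].mean(0),np.ones(len(p))]; k=np.linalg.lstsq(A,p[:,2],rcond=None)[0]
        t=np.radians(TY); q=(np.array([cx,cy])/1000-TO); tx=q@[np.cos(t),np.sin(t)]*1000; ty=q@[-np.sin(t),np.cos(t)]*1000
        print(round(r['conf'],2),len(p),'z',p[:,2].mean().round(4),'c',round(cx,1),round(cy,1),np.round(sz,1),round(a,1),'slope',k[:2].round(3),'tray',round(tx,1),round(ty,1))
E
python3 - <<'E'
from h import *
cards('w15')
E
```

```text
27.5333 [ 0.5578 -0.0175  0.1757] [-3.1389  0.0737 -0.0049] F [ 0.3  0.2 -0.9] g 0.644
0.98 4924 z 0.0158 c 622.7 -20.4 [44.8 66.6] 87.1 slope [ 0.002 -0.007] tray 71.0 1.8
```

View pics/w15.png

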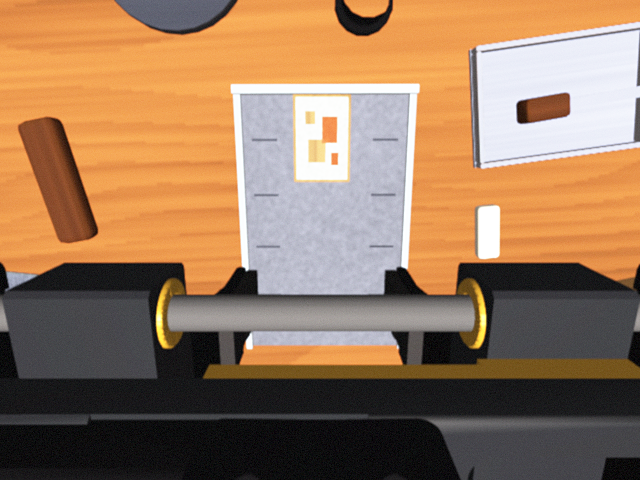

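The first card is flat at the mark: its middle is at (322,138), and the ticks are at (264,139) and (385,139). I go back for the next one.

>>> {"api": "arm_command", "payload": {
  "motion": [
    [[-14,36,0],[0,0,0],0.35],
    [[-14,36,0],[0,0,0],0.35],
    [[-14,36,0],[0,0,0],0.35],
    [[-14,36,0],[0,0,0],0.35],
    [[-14,36,0],[0,0,0],0.35],
    [[-14,36,0],[0,0,-7],0.35],
    [[-7,30,25],[0,0,-6.1],0.35],
    [[0,0,25],[0,0,0],0.35]
  ]
}}

```text
time: 28.3
position: [0.4587, -0.2625, 0.1264]
tool_rot: [3.126, 0.248, 0.002]
ft_force: [0.4, -0.7, 0.1]
grip_width: 0.649
```

>>> {"api": "arm_command", "payload": {
  "motion": [
    [[0,0,0],[0,0,0],0.35],
    [[0,0,0],[0,0,0],0.35]
  ]
}}

```text
time: 28.47
position: [0.459, -0.2539, 0.1242]
tool_rot: [-3.13, -0.253, 0.009]
ft_force: [1.0, -0.0, -0.2]
grip_width: 0.65
```

Run:
```python
from h import *
cards('w16')
```

```text
28.4667 [ 0.459  -0.2539  0.1242] [-3.13   -0.2535  0.0086] F [ 1.  -0.  -0.2] g 0.65
0.78 4772 z 0.0138 c 445.6 -267.6 [57.2 45. ] 9.8 slope [0. 0.] tray -94.7 -253.2
0.69 4229 z 0.0138 c 458.4 -340.5 [58.8 44.3] 10.2 slope [ 0.001 -0.004] tray -78.6 -325.4
```

View pics/w16.png

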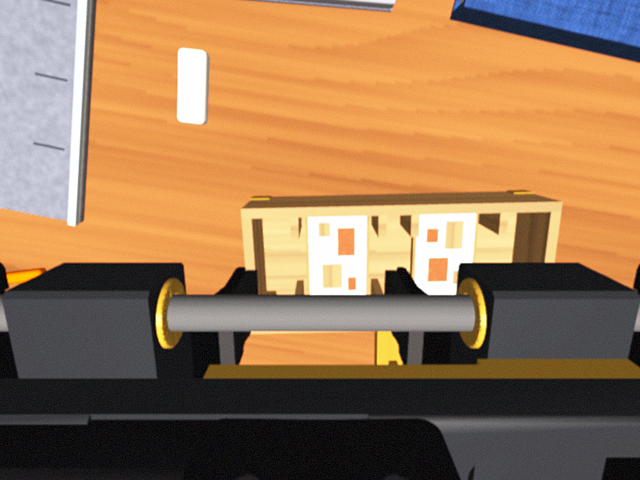

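The two remaining cards are at (338,255) and (445,253), both with tops at 13.8 mm. I take the left one.

Run:
```python
from h import *
plan([.445,-.2678,.06],down(-79.4))
```

```text
shift(tool,mm) [-18.2  11.2  66.5] |d| 69.9 then turn deg [ 0.    0.03 -1.2 ]
```

>>> {"api": "arm_command", "payload": {
  "motion": [
    [[-9,6,0],[0,0,-1.2],0.35],
    [[-9,5.5,15],[0,0,0],0.35],
    [[0,0,25],[0,0,0],0.35],
    [[0,0,15],[0,0,0],0.35],
    [[0,0,0],[0,0,0],0.35],
    [[0,0,0],[0,0,0],0.35]
  ]
}}

```text
time: 29.07
position: [0.4454, -0.2682, 0.0719]
tool_rot: [-3.128, -0.291, -0.0]
ft_force: [-0.1, -0.2, -0.0]
grip_width: 0.65
```

Run:
```python
from h import *
st();plan([.445,-.2678,.0225],down(-79.4))
```

```text
29.0667 [ 0.4454 -0.2682  0.0719] [-3.128e+00 -2.906e-01 -2.000e-04] F [-0.1 -0.2 -0. ] g 0.65
shift(tool,mm) [-0.3 -0.5 49.4] |d| 49.4 then turn deg [-0.01 -0.01  0.02]
```

>>> {"api": "arm_command", "payload": {
  "motion": [
    [[0,0,20],[0,0,0],0.35],
    [[0,0,15],[0,0,0],0.35],
    [[0,0,9],[0,0,0],0.35],
    [[0,0,4],[0,0,0],0.35],
    [[0,0,0],[0,0,0],0.35],
    [[0,0,0],[0,0,0],0.35]
  ]
}}

```text
time: 29.57
position: [0.4453, -0.2692, 0.0243]
tool_rot: [3.128, 0.288, 0.002]
ft_force: [0.4, -0.1, 0.3]
grip_width: 0.649
```

>>> {"api": "arm_command", "payload": {
  "motion": [
    [[0,0,0],[0,0,0],0.65],
    [[0,0,0],[0,0,0],0.65],
    [[0,0,0],[0,0,0],0.65],
    [[0,0,0],[0,0,0],0.65],
    [[0,0,0],[0,0,0],0.65]
  ]
}}

```text
time: 29.98
position: [0.445, -0.2691, 0.024]
tool_rot: [-3.128, -0.288, -0.002]
ft_force: [-0.2, 0.1, 4.7]
grip_width: 0.501
```

Run:
```python
from h import *
st()
```

```text
29.9833 [ 0.445  -0.2691  0.024 ] [-3.1284e+00 -2.8790e-01 -1.7000e-03] F [-0.2  0.1  4.7] g 0.501
```

>>> {"api": "arm_command", "payload": {
  "motion": [
    [[0,0,-8],[0,0,0],0.65],
    [[0,0,-15],[0,0,0],0.65],
    [[0,0,-30],[0,0,0],0.65],
    [[0,0,-40],[0,0,0],0.65],
    [[0,0,-40],[0,0,0],0.65],
    [[10,-20,-30],[0,0,0],0.65],
    [[20,-33,0],[0,0,0],0.65],
    [[20,-33,0],[0,0,0],0.65]
  ]
}}

```text
time: 30.65
position: [0.4792, -0.1762, 0.1896]
tool_rot: [3.128, 0.281, 0.01]
ft_force: [1.2, 0.4, -1.1]
grip_width: 0.498
```

>>> {"api": "arm_command", "payload": {
  "motion": [
    [[20,-33,0],[0,0,0],0.65],
    [[20,-33,0],[0,0,0],0.65],
    [[20,-33,0],[0,0,0],0.65],
    [[20,-33,0],[0,0,0],0.65],
    [[20,-15,0],[0,0,6],0.65],
    [[10,0,0],[0,0,7.1],0.65],
    [[0,0,0],[0,0,0],0.65],
    [[0,0,0],[0,0,0],0.65]
  ]
}}

```text
time: 31.32
position: [0.5591, -0.0123, 0.1863]
tool_rot: [3.14, -0.067, -0.001]
ft_force: [-0.3, -0.8, 0.2]
grip_width: 0.496
```

Run:
```python
from h import *
cards('w17')
plan(tray(27,.07,-3),down(-90+TY))
```

```text
31.3167 [ 0.5591 -0.0123  0.1863] [ 3.1398e+00 -6.6800e-02 -1.5000e-03] F [-0.3 -0.8  0.2] g 0.496
0.88 10540 z 0.176 c 560.4 -12.2 [44.2 66.6] 87.4 slope [ 0.004 -0.003] tray 8.4 7.2
0.81 4694 z 0.0157 c 623.1 -20.3 [46.2 69.1] 85.6 slope [ 0.002 -0.001] tray 71.4 1.9
shift(tool,mm) [ 17.5   6.1 116.4] |d| 117.9 then turn deg [0.01 0.04 0.03]
```

View pics/w17.png

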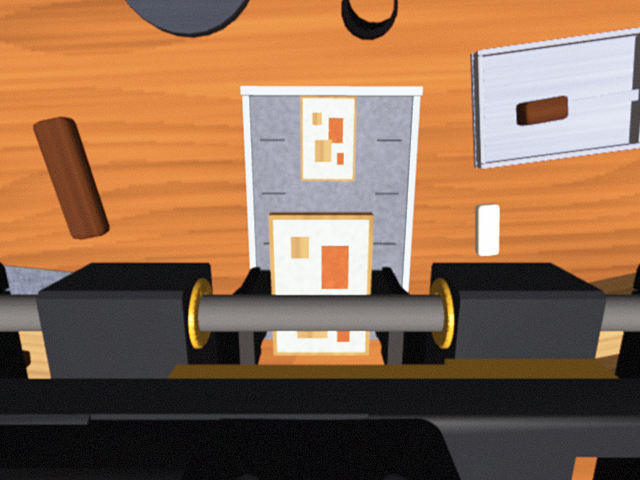

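Card 1 is at (328,138), level with its mark. The held card's middle is at (321,285) and it sits straight. I tilt it and lower it at mark 2.

>>> {"api": "arm_command", "payload": {
  "motion": [
    [[8,3,30],[0,0,0],0.65],
    [[8,2.5,35],[0,0,0],0.65],
    [[0,0,30],[0,0,0],0.65],
    [[0,0,20],[0,0,0],0.65],
    [[0,0,0],[0,4.6,0],0.65],
    [[0,0,0],[0,4.6,0],0.65],
    [[0,0,0],[0,0,0],0.65],
    [[0,0,0],[0,0,0],0.65]
  ]
}}

```text
time: 32.08
position: [0.5738, -0.0186, 0.0717]
tool_rot: [3.129, -0.071, 0.249]
ft_force: [0.6, 0.3, 0.9]
grip_width: 0.504
```

```bash
cat >> h.py <<'E'
def tilt(yaw,deg): return down(yaw)@R.from_euler('y',deg,degrees=True).as_matrix()
def zax(): print('tool z',R.from_rotvec(ctrl.get_state()['tool_rot']).as_matrix()[:,2].round(3))
E
python3 - <<'E'
from h import *
st();zax()
p=tray(27,.0325,-4); p[1]+=.0008
plan(p,tilt(-90+TY,9.2))
E
```

```text
32.0833 [ 0.5738 -0.0186  0.0717] [ 3.1285 -0.0712  0.2489] F [0.6 0.3 0.9] g 0.504
tool z [ 0.158 -0.006 -0.987]
shift(tool,mm) [-5.3  0.7 38.8] |d| 39.2 then turn deg [-0.07  0.1  -0.01]
```

>>> {"api": "arm_command", "payload": {
  "motion": [
    [[-2,0.5,14],[0,0,0],0.65],
    [[-2,0,12],[0,0,0],0.65],
    [[-1.3,0,8],[0,0,0],0.65],
    [[0,0,4],[0,0,0],0.65],
    [[0,0,0],[0,0,0],0.65],
    [[0,0,0],[0,0,0],0.65]
  ]
}}

```text
time: 32.58
position: [0.5762, -0.0187, 0.0329]
tool_rot: [3.127, -0.071, 0.251]
ft_force: [0.9, 0.7, 0.5]
grip_width: 0.501
```

Run:
```python
from h import *
st()
p=tray(27,.0315,-4); p[1]+=.0008
plan(p,tilt(-90+TY,9.2))
```

```text
32.5833 [ 0.5762 -0.0187  0.0329] [ 3.1269 -0.0707  0.2508] F [0.9 0.7 0.5] g 0.501
shift(tool,mm) [-1.7  0.6  1.1] |d| 2.1 then turn deg [0.01 0.03 0.01]
```

>>> {"api": "arm_command", "payload": {
  "motion": [
    [[-1.5,0.5,1],[0,0,0],0.65],
    [[0,0,0.5],[0,0,0],0.65],
    [[0,0,0],[0,0,0],0.65],
    [[0,0,0],[0,0,0],0.4],
    [[0,0,0],[0,0,0],0.4],
    [[0,0,0],[0,0,0],0.4],
    [[0,0,-20],[0,0,0],0.4],
    [[0,0,-40],[0,0,0],0.4]
  ]
}}

```text
time: 33.25
position: [0.5616, -0.0185, 0.0868]
tool_rot: [3.126, -0.07, 0.237]
ft_force: [0.3, 0.5, -0.1]
grip_width: 0.595
```

>>> {"api": "arm_command", "payload": {
  "motion": [
    [[-15,0,-40],[0,-4.6,0],0.35],
    [[-25,0,-30],[0,-4.6,0],0.35],
    [[-20,0,0],[0,0,0],0.35],
    [[0,0,0],[0,0,0],0.35],
    [[0,0,0],[0,0,0],0.35]
  ]
}}

```text
time: 33.67
position: [0.4971, -0.0152, 0.1548]
tool_rot: [-3.139, 0.07, -0.002]
ft_force: [0.2, -0.1, -0.1]
grip_width: 0.652
```

Run:
```python
from h import *
cards('w18')
```

```text
33.6667 [ 0.4971 -0.0152  0.1548] [-3.1394e+00  7.0200e-02 -2.1000e-03] F [ 0.2 -0.1 -0.1] g 0.652
0.68 4136 z 0.016 c 632.4 -21.9 [44.8 44.2] 86.4 slope [-0.009 -0.002] tray 80.7 0.8
0.67 6150 z 0.0212 c 579.5 -19.6 [45.4 66.9] 87.4 slope [ 0.158 -0.009] tray 27.8 0.6
0.59 8918 z 0.0062 c 626.2 -194.5 [ 56.5 107.3] 3.9 slope [-0.096  0.03 ] tray 82.4 -171.9
```

View pics/w18.png

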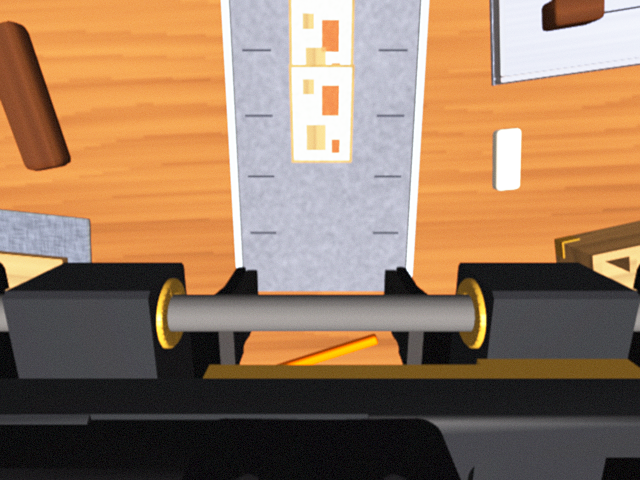

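Card 2 is at (322,114), level with mark 2 at (258,115), slope 0.158, its end resting on card 1. Now the last card, in the right pile.

>>> {"api": "arm_command", "payload": {
  "motion": [
    [[-3,38,0],[0,0,0],0.35],
    [[-3,40,0],[0,0,0],0.35],
    [[-3,40,0],[0,0,0],0.35],
    [[-3,40,0],[0,0,0],0.35],
    [[-3,40,0],[0,0,0],0.35],
    [[-3,40,0],[0,0,0],0.35],
    [[-3,40,0],[0,0,-6],0.35],
    [[0,28,0],[0,0,-7.1],0.35]
  ]
}}

```text
time: 34.43
position: [0.4638, -0.3197, 0.1538]
tool_rot: [3.129, 0.268, -0.003]
ft_force: [0.4, 0.1, -0.1]
grip_width: 0.651
```

>>> {"api": "arm_command", "payload": {
  "motion": [
    [[0,0,25],[0,0,0],0.35],
    [[0,0,0],[0,0,0],0.35],
    [[0,0,0],[0,0,0],0.35]
  ]
}}

```text
time: 34.68
position: [0.4646, -0.3152, 0.1276]
tool_rot: [-3.129, -0.264, 0.007]
ft_force: [0.6, -0.6, 0.2]
grip_width: 0.65
```

Run:
```python
from h import *
cards('w19')
plan([.4593,-.3413,.06],down(-79.4))
```

```text
34.6833 [ 0.4646 -0.3152  0.1276] [-3.1289 -0.2645  0.0069] F [ 0.6 -0.6  0.2] g 0.65
shift(tool,mm) [-11.2  24.9  69.5] |d| 74.6 then turn deg [-0.02  0.03 -0.81]
```

View pics/w19.png

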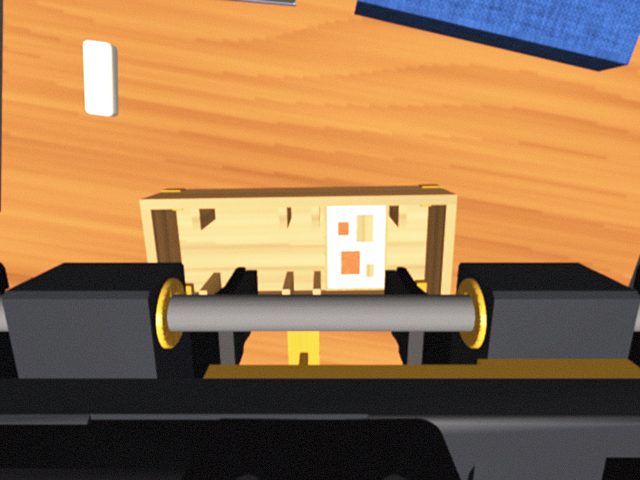

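The left pile is empty and one card is left at (356,247). I move over it.

>>> {"api": "arm_command", "payload": {
  "motion": [
    [[-6,12,0],[0,0,-0.8],0.35],
    [[-5,12.5,0],[0,0,0],0.35],
    [[0,0,20],[0,0,0],0.35],
    [[0,0,0],[0,0,0],0.35],
    [[0,0,0],[0,0,0],0.35]
  ]
}}

```text
time: 35.2
position: [0.4593, -0.3402, 0.1095]
tool_rot: [-3.127, -0.29, 0.001]
ft_force: [1.4, 0.4, -0.4]
grip_width: 0.653
```

Run:
```python
from h import *
cards('w20')
plan([.4593,-.3413,.024],down(-79.4))
```

```text
35.2 [ 0.4593 -0.3402  0.1095] [-3.1266e+00 -2.9030e-01  1.2000e-03] F [ 1.4  0.4 -0.4] g 0.653
0.68 6115 z 0.0138 c 458.1 -340.8 [63.3 44.2] 10.3 slope [0.001 0.   ] tray -78.9 -325.7
shift(tool,mm) [-1.   0.4 86.5] |d| 86.5 then turn deg [-0.01 -0.06  0.03]
```

View pics/w20.png

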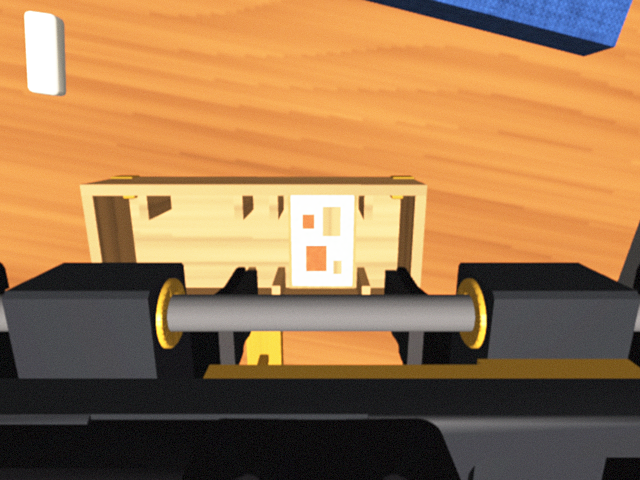

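>>> {"api": "arm_command", "payload": {
  "motion": [
    [[-1,0.5,25],[0,0,0],0.35],
    [[0,0,28],[0,0,0],0.35],
    [[0,0,18],[0,0,0],0.35],
    [[0,0,9],[0,0,0],0.35],
    [[0,0,5],[0,0,0],0.35],
    [[0,0,0],[0,0,0],0.35],
    [[0,0,0],[0,0,0],0.35]
  ]
}}

```text
time: 35.88
position: [0.4591, -0.3426, 0.0257]
tool_rot: [3.128, 0.289, 0.002]
ft_force: [-0.5, 0.3, 0.2]
grip_width: 0.653
```

Run:
```python
from h import *
st(); plan([.459,-.341,.024],down(-79.4))
```

```text
35.8833 [ 0.4591 -0.3426  0.0257] [3.1276e+00 2.8870e-01 2.3000e-03] F [-0.5  0.3  0.2] g 0.653
shift(tool,mm) [ 0.2 -1.6  1.7] |d| 2.4 then turn deg [ 0.05 -0.08 -0.05]
```

>>> {"api": "arm_command", "payload": {
  "motion": [
    [[0,-1,1.5],[0,0,0],0.35],
    [[0,0,0],[0,0,0],0.35],
    [[0,0,0],[0,0,0],0.65],
    [[0,0,0],[0,0,0],0.65],
    [[0,0,0],[0,0,0],0.65],
    [[0,0,0],[0,0,0],0.65],
    [[0,0,0],[0,0,0],0.65]
  ]
}}

```text
time: 36.47
position: [0.4583, -0.3413, 0.0234]
tool_rot: [-3.128, -0.288, -0.001]
ft_force: [0.1, 0.2, 2.0]
grip_width: 0.5
```

>>> {"api": "arm_command", "payload": {
  "motion": [
    [[0,0,-8],[0,0,0],0.65],
    [[0,0,-15],[0,0,0],0.65],
    [[0,0,-30],[0,0,0],0.65],
    [[0,0,-40],[0,0,0],0.65],
    [[0,0,-40],[0,0,0],0.65],
    [[5,-20,-30],[0,0,0],0.65],
    [[6,-37,0],[0,0,0],0.65],
    [[6,-37,0],[0,0,0],0.65]
  ]
}}

```text
time: 37.13
position: [0.4582, -0.247, 0.1889]
tool_rot: [3.127, 0.281, 0.007]
ft_force: [0.5, 0.0, -1.1]
grip_width: 0.501
```

>>> {"api": "arm_command", "payload": {
  "motion": [
    [[6,-37,0],[0,0,0],0.65],
    [[6,-37,0],[0,0,0],0.65],
    [[6,-37,0],[0,0,0],0.65],
    [[6,-37,0],[0,0,0],0.65],
    [[6,-37,0],[0,0,0],0.65],
    [[4,-25,0],[0,0,6],0.65],
    [[0,0,0],[0,0,7.1],0.65],
    [[0,0,0],[0,0,0],0.65]
  ]
}}

```text
time: 37.8
position: [0.4525, -0.0316, 0.1865]
tool_rot: [-3.141, 0.07, -0.0]
ft_force: [-0.2, -0.5, -0.5]
grip_width: 0.499
```

Run:
```python
from h import *
cards('w21')
p=tray(-16,.07,-4); p[1]+=.0008
plan(p,down(-90+TY))
```

```text
37.8 [ 0.4525 -0.0316  0.1865] [-3.1407e+00  6.9800e-02 -4.0000e-04] F [-0.2 -0.5 -0.5] g 0.499
0.8 5597 z 0.0212 c 578.3 -18.7 [43.6 65.2] 87.6 slope [ 0.16  -0.009] tray 26.6 1.5
0.76 10730 z 0.1768 c 454.0 -31.6 [44.2 66.6] 87.5 slope [-0.005  0.001] tray -97.0 -17.0
0.74 353 z 0.0158 c 615.7 -19.8 [44.7  5.5] 85.0 slope [-0.277  0.013] tray 64.0 2.1
shift(tool,mm) [ 78.3 -20.  116.5] |d| 141.8 then turn deg [ 0.   -0.02  0.17]
```

View pics/w21.png

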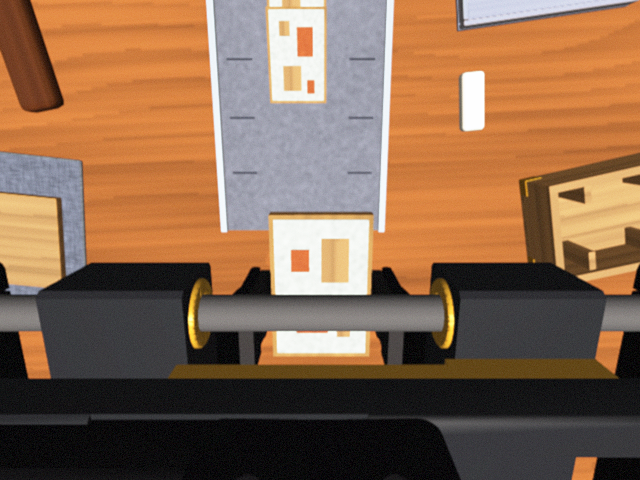

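Card 2 is still in place at (297,55), level with mark 2 at row 58. The held card is straight, and I lay it at mark 3 at row 118.

>>> {"api": "arm_command", "payload": {
  "motion": [
    [[30,-8,15],[0,0,0],0.65],
    [[30,-8,25],[0,0,0],0.65],
    [[17,-4,30],[0,0,0],0.65],
    [[0,0,30],[0,0,0],0.65],
    [[0,0,15],[0,4.6,0],0.65],
    [[0,0,0],[0,4.6,0],0.65],
    [[0,0,0],[0,0,0],0.65],
    [[0,0,0],[0,0,0],0.65]
  ]
}}

```text
time: 38.57
position: [0.5297, -0.0177, 0.0712]
tool_rot: [3.128, -0.07, 0.249]
ft_force: [0.2, -0.9, 0.9]
grip_width: 0.5
```

Run:
```python
from h import *
st()
p=tray(-16.5,.033,-4.2); p[1]+=.0008
plan(p,tilt(-90+TY,9.2))
```

```text
38.5667 [ 0.5297 -0.0177  0.0712] [ 3.1276 -0.0701  0.2493] F [ 0.2 -0.9  0.9] g 0.5
shift(tool,mm) [-4.8 -0.4 38. ] |d| 38.3 then turn deg [-0.02  0.09  0.03]
```

>>> {"api": "arm_command", "payload": {
  "motion": [
    [[-3,0,14],[0,0,0],0.65],
    [[-2,0,12],[0,0,0],0.65],
    [[-1,0,8],[0,0,0],0.65],
    [[0,0,4],[0,0,0],0.65],
    [[0,0,0],[0,0,0],0.65],
    [[0,0,0],[0,0,0],0.65]
  ]
}}

```text
time: 39.07
position: [0.5315, -0.0168, 0.0333]
tool_rot: [3.127, -0.07, 0.253]
ft_force: [-0.1, 0.4, -0.1]
grip_width: 0.503
```

Run:
```python
from h import *
st()
p=tray(-16.5,.0308,-4.2); p[1]+=.0008
plan(p,tilt(-90+TY,9.2))
```

```text
39.0667 [ 0.5315 -0.0168  0.0333] [ 3.127  -0.0702  0.2526] F [-0.1  0.4 -0.1] g 0.503
shift(tool,mm) [-0.8  0.5  2.4] |d| 2.6 then turn deg [-0.   -0.04  0.03]
```

>>> {"api": "arm_command", "payload": {
  "motion": [
    [[-0.5,0.5,1.5],[0,0,0],0.65],
    [[0,0,0.5],[0,0,0],0.65],
    [[0,0,0],[0,0,0],0.65],
    [[0,0,0],[0,0,0],0.4],
    [[0,0,0],[0,0,0],0.4],
    [[0,0,0],[0,0,0],0.4],
    [[0,0,-20],[0,0,0],0.4],
    [[0,0,-40],[0,0,0],0.4]
  ]
}}

```text
time: 39.73
position: [0.5173, -0.0168, 0.0864]
tool_rot: [3.126, -0.07, 0.237]
ft_force: [-0.2, 0.5, 0.7]
grip_width: 0.591
```

>>> {"api": "arm_command", "payload": {
  "motion": [
    [[-15,0,-40],[0,-4.6,0],0.35],
    [[-25,0,-40],[0,-4.6,0],0.35],
    [[-25,0,-30],[0,0,0],0.35],
    [[0,0,0],[0,0,0],0.35],
    [[0,0,0],[0,0,0],0.35]
  ]
}}

```text
time: 40.15
position: [0.4513, -0.0131, 0.1916]
tool_rot: [-3.138, 0.07, -0.008]
ft_force: [0.2, -0.1, -0.7]
grip_width: 0.646
```

Run:
```python
from h import *
cards('w22')
```

```text
40.15 [ 0.4513 -0.0131  0.1916] [-3.138   0.0697 -0.0083] F [ 0.2 -0.1 -0.7] g 0.646
0.76 3783 z 0.0228 c 589.2 -19.5 [44.1 43.3] 87.4 slope [ 0.157 -0.008] tray 37.5 1.2
0.71 405 z 0.0163 c 614.4 -21.0 [42.4  8.6] 87.3 slope [-0.788  0.036] tray 62.7 0.8
0.57 4776 z 0.0211 c 534.2 -17.2 [46.6 64.1] 87.5 slope [ 0.159 -0.009] tray -17.6 1.0
```

View pics/w22.png

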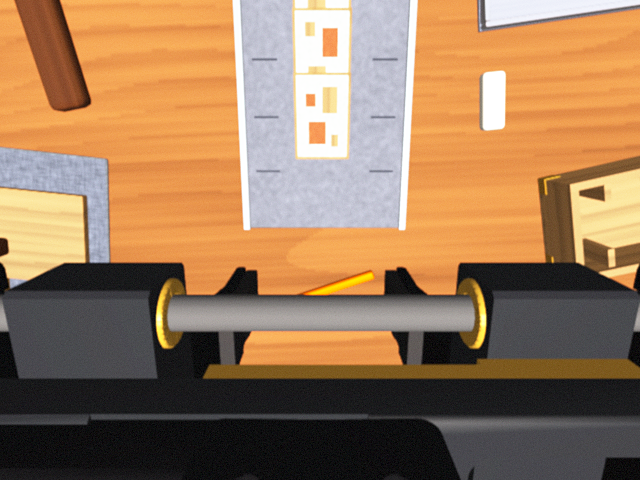

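The row is complete: card 3 is at (322,115), level with mark 3, slope 0.159, spacing about 44. The case looks empty. Now the lamp.

>>> {"api": "arm_command", "payload": {
  "motion": [
    [[0,0,-35],[0,0,0],0.5],
    [[0,0,-40],[0,0,0],0.5],
    [[0,0,-40],[0,0,0],0.5],
    [[6,-30,-35],[0,0,0],0.5],
    [[7,-37,-10],[0,0,-7],0.5],
    [[3,-37,0],[0,0,-7],0.5],
    [[-1,-37,0],[0,0,-7],0.5],
    [[-6,-37,0],[0,0,-7],0.5]
  ]
}}

```text
time: 40.92
position: [0.4406, 0.1583, 0.3434]
tool_rot: [3.061, 0.699, -0.005]
ft_force: [-0.3, 0.8, 0.1]
grip_width: 0.501
```

>>> {"api": "arm_command", "payload": {
  "motion": [
    [[0,0,0],[0,0,-7],0.5],
    [[0,0,0],[0,0,-7],0.5],
    [[0,0,0],[0,0,-7],0.5],
    [[0,0,0],[0,0,-7],0.5],
    [[0,0,0],[0,0,-7],0.5],
    [[0,0,0],[0,0,-7],0.5],
    [[0,0,0],[0,0,-7],0.5],
    [[0,0,0],[0,0,-7],0.5]
  ]
}}

```text
time: 41.58
position: [0.4401, 0.1563, 0.3436]
tool_rot: [-2.375, -2.056, 0.006]
ft_force: [0.7, 0.3, 0.0]
grip_width: 0.5
```

>>> {"api": "arm_command", "payload": {
  "motion": [
    [[0,0,0],[0,0,-7],0.5],
    [[0,0,0],[0,0,-7],0.5],
    [[0,0,0],[0,0,-7],0.5],
    [[0,0,0],[0,0,-7],0.5],
    [[0,0,0],[0,0,-7],0.5],
    [[0,0,0],[0,0,-7],0.5],
    [[0,0,0],[0,0,0],0.5]
  ]
}}

```text
time: 42.17
position: [0.44, 0.1562, 0.3437]
tool_rot: [-1.484, -2.767, 0.005]
ft_force: [0.0, 0.3, -0.9]
grip_width: 0.499
```

Run:
```python
from h import *
s=st(); print(np.round(s['joint_positions'],2))
c,im,d,W=shot('top','t23'); np.savez('/tmp/t23.npz',W=W,im=im)
c2,im2,d2,W2=shot('wrist','w23'); np.savez('/tmp/w23.npz',W=W2,im=im2)
print(find('wrist','lamp_handle',c2))
plan([.632,.271,.25],down(33.6))
```

```text
42.1667 [0.44   0.1562 0.3437] [-1.4838 -2.7673  0.0054] F [ 0.   0.3 -0.9] g 0.499
[-0.85 -0.12  0.41  1.71  0.05  1.55  0.14]
[(0.68, array([0.614 , 0.2586, 0.2266])), (0.19, array([0.5571, 0.4548, 0.0138]))]
shift(tool,mm) [ -9.3 223.7  94.2] |d| 242.9 then turn deg [-0.12  0.01 -0.35]
```

View pics/t23.png

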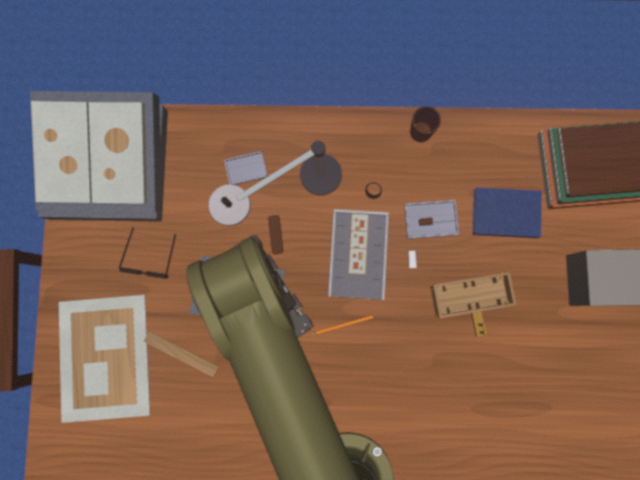

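View pics/w23.png

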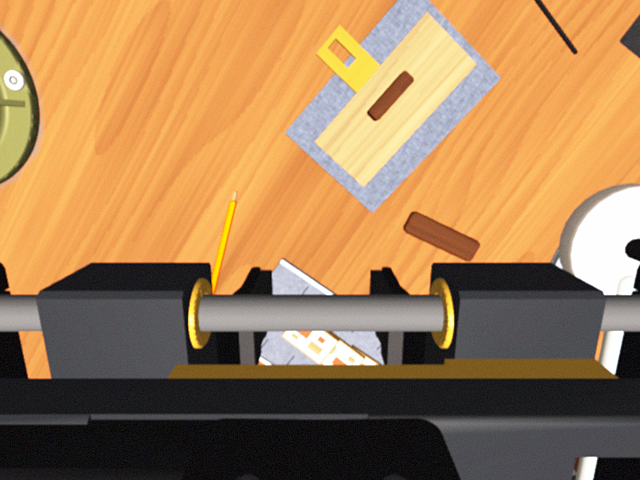

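The top view shows the case empty, the pin in the dish (425,221), the row on the tray at (359,245), and the lamp rod at (227,202). The wrist view shows the lid centred on the pad. Next I measure the lamp.

Run:
```python
from h import *
W=np.load('/tmp/t23.npz')['W']
p=W[175:230,200:255].reshape(-1,3); q=p[(p[:,2]>.255)&(p[:,2]<.3)]; print('rod',len(q),q.mean(0),np.ptp(q,0))
h=p[(p[:,2]>.21)&(p[:,2]<.235)]; print('head',cv2.minEnclosingCircle((h[:,:2]*1000).astype(np.float32)))
w=W[135:165,300:340].reshape(-1,3); 
t=w[w[:,2]>.24]; print('hinge',len(t),t.mean(0),t.max(0),t.min(0), cv2.minEnclosingCircle((t[:,:2]*1000).astype(np.float32)))
f=W[150:200,295:345].reshape(-1,3); f=f[(f[:,2]>.008)&(f[:,2]<.03)]
A=np.c_[2*f[:,:2],np.ones(len(f))]
hull=cv2.convexHull((f[:,:2]*1000).astype(np.float32))
print('foot',cv2.minEnclosingCircle((f[:,:2]*1000).astype(np.float32)),np.median(f,0))
```

```text
rod 58 [0.63221219 0.27117888 0.26913221] [0.01454431 0.0138929  0.01882168]
head ((640.8275146484375, 262.5216064453125), 56.842166900634766)
hinge 2 [0.75959043 0.08487016 0.24018517] [0.76300819 0.0934272  0.24024514] [0.75617268 0.07631312 0.24012521] ((759.5904541015625, 84.87016296386719), 9.214436531066895)
foot ((750.3368530273438, 77.48281860351562), 70.71295928955078) [0.75233877 0.07728116 0.01511674]
```

>>> {"api": "arm_command", "payload": {
  "motion": [
    [[-1.5,36,0],[0,0,0],0.5],
    [[-1.5,37,0],[0,0,0],0.5],
    [[-1.5,37,0],[0,0,0],0.5],
    [[-1.5,37,0],[0,0,0],0.5],
    [[-1.5,37,0],[0,0,0],0.5],
    [[-1.5,37,0],[0,0,0],0.5],
    [[0,0,20],[0,0,0],0.5],
    [[0,0,0],[0,0,0],0.5]
  ]
}}

```text
time: 42.98
position: [0.6295, 0.2715, 0.3188]
tool_rot: [-1.488, -2.762, 0.014]
ft_force: [0.3, -0.0, -0.5]
grip_width: 0.503
```

Run:
```python
from h import *
s=st()
c2,im2,d2,W2=shot('wrist','w24')
p=W2.reshape(-1,3); q=p[(p[:,2]>.245)&(p[:,2]<.285)&(np.hypot(p[:,0]-.632,p[:,1]-.271)<.03)]; print(len(q)); 
if len(q): print(q.mean(0),np.ptp(q,0))
plan([.632,.271,.25],down(33.6))
```

```text
42.9833 [0.6295 0.2715 0.3188] [-1.4883 -2.7619  0.0139] F [ 0.3 -0.  -0.5] g 0.503
926
[0.63102836 0.2732086  0.26607461] [0.0158783  0.01564567 0.02744977]
shift(tool,mm) [-1.2  3.6 71.5] |d| 71.6 then turn deg [-0.43 -0.   -0.27]
```

View pics/w24.png

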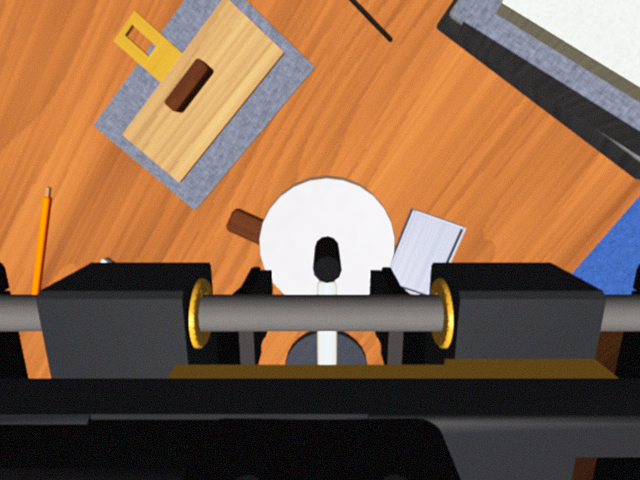

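The rod at (327,258) is between the fingers at (262,275) and (383,275), and the lamp arm runs straight below it. I descend around the rod.

>>> {"api": "arm_command", "payload": {
  "motion": [
    [[0,2,20],[0,0,0],0.5],
    [[0,0,22],[0,0,0],0.5],
    [[0,0,16],[0,0,0],0.5],
    [[0,0,8],[0,0,0],0.5],
    [[0,0,0],[0,0,0],0.6],
    [[0,0,0],[0,0,0],0.77],
    [[0,0,0],[0,0,0],0.77],
    [[0,0,0],[0,0,0],0.77]
  ],
  "force": 5
}}

```text
time: 43.7
position: [0.6317, 0.2716, 0.262]
tool_rot: [1.488, 2.765, 0.004]
ft_force: [0.4, -0.6, 0.5]
grip_width: 0.289
```

Run:
```python
from h import *
s=st(); 
H=np.array([.757,.081]); M=np.array([.5517,-.019]); p=np.array(s['position'][:2])
a=np.degrees(np.arctan2(*(p-H)[::-1]))%360; b=np.degrees(np.arctan2(*(M-H)[::-1]))%360
print('r',np.linalg.norm(p-H),np.linalg.norm(M-H),a,b)
ry=R.from_rotvec(s['tool_rot']).as_matrix(); print(ry.round(3), np.degrees(np.arctan2(ry[1,1],ry[0,1])))
```

```text
43.7 [0.6317 0.2716 0.262 ] [1.4885 2.765  0.0043] F [ 0.4 -0.6  0.5] g 0.289
r 0.2281123685977894 0.22835956297032978 123.32914892464582 205.97034548558307
[[-0.551  0.835  0.003]
 [ 0.835  0.551  0.002]
 [ 0.     0.003 -1.   ]] 33.41115852586576
```

>>> {"api": "arm_command", "payload": {
  "motion": [
    [[0,0,4],[0,0,0],0.77],
    [[-0.3,-8,0],[0,0,-2],0.77],
    [[-0.6,-16.3,0],[0,0,-4.1],0.77],
    [[-0.6,-16.3,0],[0,0,-4.1],0.77],
    [[-0.6,-16.3,0],[0,0,-4.1],0.77],
    [[-0.6,-16.3,0],[0,0,-4.1],0.77],
    [[-0.6,-16.3,0],[0,0,-4.1],0.77],
    [[0,0,0],[0,0,0],0.77]
  ]
}}

```text
time: 44.37
position: [0.5671, 0.2055, 0.2567]
tool_rot: [-0.922, -3.003, 0.001]
ft_force: [-2.1, -1.4, 1.5]
grip_width: 0.229
```

```bash
cat >> h.py <<'E'
def lamp():
    s=st(); H=np.array([.757,.081]); p=np.array(s['position'][:2])
    ry=R.from_rotvec(s['tool_rot']).as_matrix()
    print('r',np.linalg.norm(p-H),'phi',np.degrees(np.arctan2(*(p-H)[::-1]))%360,'target 206','tooly',np.degrees(np.arctan2(ry[1,1],ry[0,1])),'q',np.round(s['joint_positions'],2))
E
python3 - <<'E'
from h import *
lamp(); shot('wrist','w25')
E
```

```text
44.3667 [0.5671 0.2055 0.2567] [-9.2230e-01 -3.0029e+00  9.0000e-04] F [-2.1 -1.4  1.5] g 0.229
r 0.22703998442096943 phi 146.75124884232193 target 206 tooly 55.8528443146416 q [-0.75  0.22  0.42  1.56 -0.09  1.38  0.66]
```

View pics/w25.png

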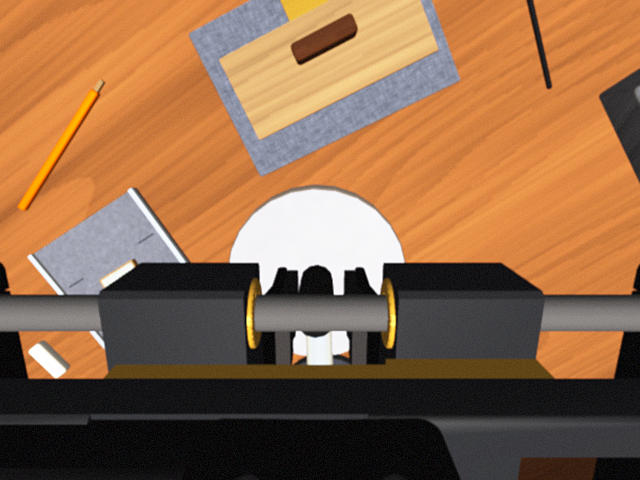

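The rod stays between the pads at (316,290) and the lamp is following.

>>> {"api": "arm_command", "payload": {
  "motion": [
    [[-0.6,-16.3,0],[0,0,-4.1],0.77],
    [[-0.6,-16.3,0],[0,0,-4.1],0.77],
    [[-0.6,-16.3,0],[0,0,-4.1],0.77],
    [[-0.6,-16.3,0],[0,0,-4.1],0.77],
    [[-0.6,-16.3,0],[0,0,-4.1],0.77],
    [[-0.6,-16.3,0],[0,0,-4.1],0.77],
    [[-0.6,-16.3,0],[0,0,-4.1],0.77],
    [[0,0,0],[0,0,0],0.77]
  ]
}}

```text
time: 45.08
position: [0.5307, 0.0992, 0.2564]
tool_rot: [0.154, 3.137, -0.002]
ft_force: [-0.9, -1.2, 0.5]
grip_width: 0.228
```

Run:
```python
from h import *
lamp()
```

```text
45.0833 [0.5307 0.0992 0.2564] [ 1.5380e-01  3.1367e+00 -1.6000e-03] F [-0.9 -1.2  0.5] g 0.228
r 0.22702106550512025 phi 175.39505428309354 target 206 tooly 84.38642759691717 q [-0.65  0.07  0.44  1.71 -0.03  1.36  1.27]
```

>>> {"api": "arm_command", "payload": {
  "motion": [
    [[-0.6,-16.3,0],[0,0,-4.1],0.77],
    [[-0.6,-16.3,0],[0,0,-4.1],0.77],
    [[-0.6,-16.3,0],[0,0,-4.1],0.77],
    [[-0.6,-16.3,0],[0,0,-4.1],0.77],
    [[-0.6,-16.3,0],[0,0,-4.1],0.77],
    [[-0.5,-14,0],[0,0,-3.5],0.77],
    [[-0.3,-10,0],[0,0,-2.5],0.77],
    [[0,0,0],[0,0,0],0.77]
  ]
}}

```text
time: 45.75
position: [0.5459, -0.0023, 0.256]
tool_rot: [-0.569, 3.089, -0.002]
ft_force: [0.0, -0.1, -1.1]
grip_width: 0.231
```

>>> {"api": "arm_command", "payload": {
  "motion": [
    [[0,-10,0],[0,0,-2.5],0.77],
    [[0,-4,0],[0,0,-1],0.77],
    [[0,0,0],[0,0,0],0.77]
  ]
}}

```text
time: 46.0
position: [0.5506, -0.0133, 0.2558]
tool_rot: [-0.666, 3.07, 0.0]
ft_force: [-0.5, 0.0, 0.1]
grip_width: 0.229
```

Run:
```python
from h import *
lamp(); shot('wrist','w26'); 
c,im,d,W=shot('top','t26')
p=W.reshape(-1,3); h=p[(p[:,2]>.21)&(p[:,2]<.235)&(np.hypot(p[:,0]-.55,p[:,1]+.02)<.08)]; print(len(h)); print(h.mean(0) if len(h) else '')
```

```text
46.0 [ 0.5506 -0.0133  0.2558] [-0.6658  3.0697  0.    ] F [-0.5  0.   0.1] g 0.229
r 0.22697592275168277 phi 204.55784637277833 target 206 tooly 114.47407830725307 q [-0.51  0.1   0.52  1.69 -0.05  1.36  2.02]
30
[0.54421067 0.03183873 0.2233787 ]
```

View pics/w26.png

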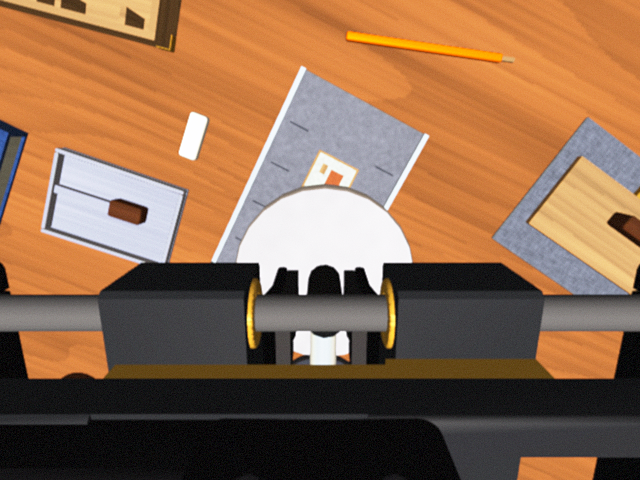

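The lamp head is nearly over the tray middle, about 2° short. I finish the swing, open, and retreat upward.

>>> {"api": "arm_command", "payload": {
  "motion": [
    [[0,-5,0],[0,0,-1],0.77],
    [[0,-2.5,0],[0,0,-0.5],0.77],
    [[0,0,0],[0,0,0],0.77],
    [[0,0,0],[0,0,0],0.77],
    [[0,-1,0],[0,0,0],0.55],
    [[0,0,0],[0,0,0],0.5],
    [[0,0,0],[0,0,0],0.5]
  ]
}}

```text
time: 46.68
position: [0.5533, -0.0219, 0.2559]
tool_rot: [-0.71, 3.06, 0.0]
ft_force: [-0.0, 0.2, 0.6]
grip_width: 0.375
```

>>> {"api": "arm_command", "payload": {
  "motion": [
    [[0,0,-15],[0,0,0],0.5],
    [[0,0,-30],[0,0,0],0.5],
    [[0,0,-40],[0,0,0],0.5],
    [[0,0,-30],[0,0,0],0.5],
    [[0,-37,0],[0,0,7],0.5],
    [[0,-37,0],[0,0,7],0.5],
    [[0,-37,0],[0,0,7],0.5],
    [[0,-37,0],[0,0,7],0.5]
  ]
}}

```text
time: 47.35
position: [0.5938, -0.1637, 0.3708]
tool_rot: [0.058, 3.14, 0.0]
ft_force: [0.1, -0.5, 0.1]
grip_width: 0.503
```

Run:
```python
from h import *
st()
c,im,d,W=shot('top','t27'); np.savez('/tmp/t27.npz',W=W)
p=W.reshape(-1,3); h=p[(p[:,2]>.21)&(p[:,2]<.235)&(np.hypot(p[:,0]-.55,p[:,1]+.02)<.08)]; print(len(h)); print(h.mean(0))
q=p[(p[:,2]>.25)&(p[:,2]<.29)&(np.hypot(p[:,0]-.55,p[:,1]+.02)<.05)]; print(len(q),q.mean(0),'tray mid',TO)
shot('side','s27')
```

```text
47.35 [ 0.5938 -0.1637  0.3708] [5.7500e-02 3.1405e+00 1.0000e-04] F [ 0.1 -0.5  0.1] g 0.503
1414
[ 0.55611284 -0.01417328  0.22519052]
56 [ 0.55241534 -0.01567048  0.26805108] tray mid [ 0.5517 -0.019 ]
```

View pics/t27.png

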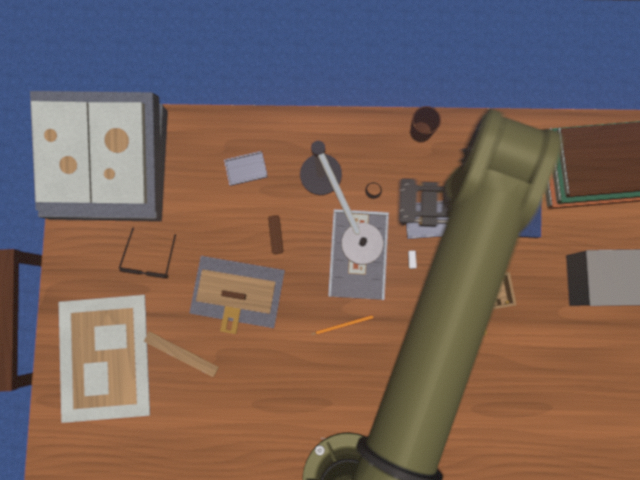

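View pics/s27.png

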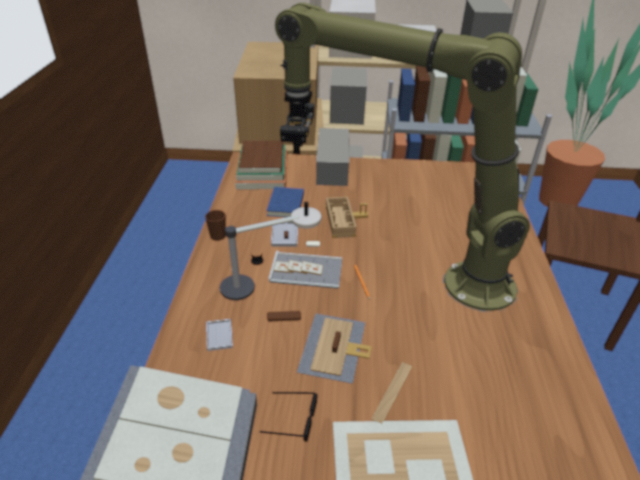

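The lamp head is over the tray middle, rod at (363,242) and within 3 mm. The lid is on the pad at (235,292). I move the arm clear and do a last check of the pin, row and lid.

>>> {"api": "arm_command", "payload": {
  "motion": [
    [[0,-35,-10],[0,0,0],0.5],
    [[0,-37,0],[0,0,0],0.5],
    [[0,-37,0],[0,0,0],0.5],
    [[0,-37,0],[0,0,0],0.5],
    [[0,-30,0],[0,0,0],0.5],
    [[0,0,0],[0,0,0],0.5],
    [[0,0,0],[0,0,0],0.5],
    [[0,0,0],[0,0,0],0.5]
  ]
}}

```text
time: 48.12
position: [0.5875, -0.3382, 0.3805]
tool_rot: [-0.05, -3.141, -0.002]
ft_force: [0.3, 0.4, 0.6]
grip_width: 0.5
```

Run:
```python
from h import *
st()
c,im,d,W=shot('side'); cv2.imwrite('pics/s28.png',cv2.resize(im[180:390,200:400],None,fx=2.85,fy=2.85,interpolation=cv2.INTER_CUBIC))
c,im,d,W=shot('top'); cv2.imwrite('pics/t28.png',cv2.resize(im[130:350,180:480],None,fx=2.6,fy=2.6,interpolation=cv2.INTER_CUBIC))
p=W[250:330,190:290].reshape(-1,3); p=p[(p[:,2]>.03)&(p[:,2]<.05)]; r=cv2.minAreaRect((p[:,:2]*1000).astype(np.float32)); print('lid grip',r)
```

```text
48.1167 [ 0.5875 -0.3382  0.3805] [-5.0000e-02 -3.1411e+00 -2.2000e-03] F [0.3 0.4 0.6] g 0.5
lid grip ((443.3707580566406, 293.863037109375), (58.455406188964844, 15.778977394104004), 81.30072021484375)
```

View pics/s28.png

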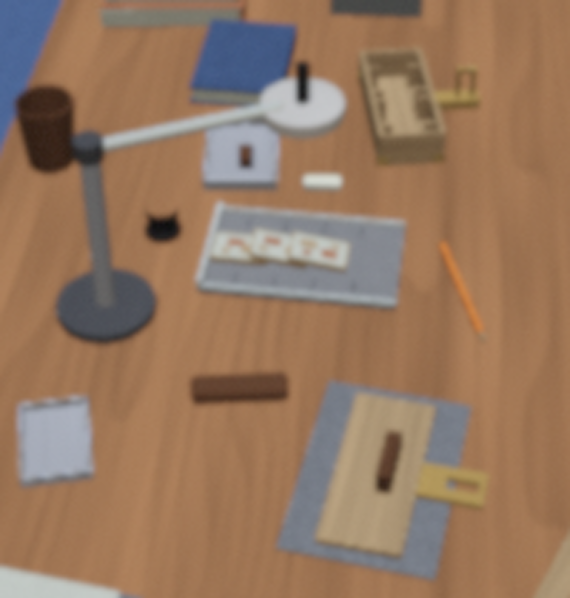

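View pics/t28.png

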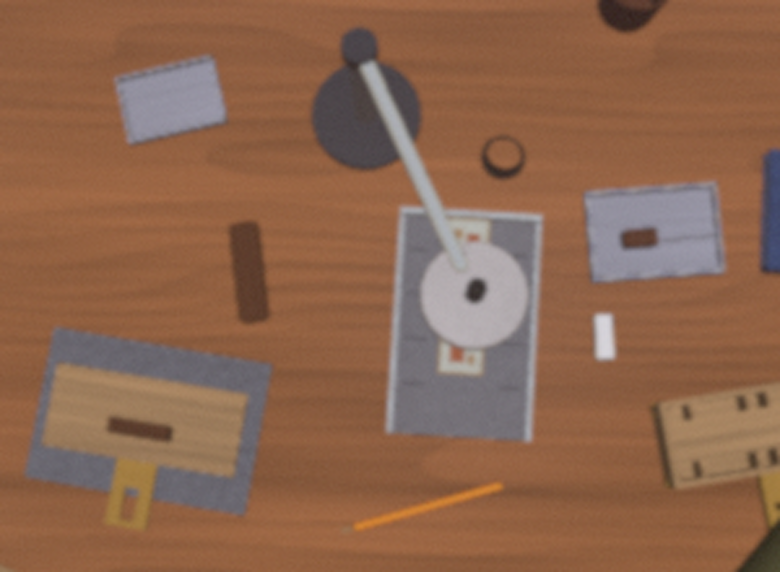

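The side view shows three shingled cards at (235–345,245), picture up. The pin is in the dish (handle at (245,155)), the lid is flat on the pad, the case is empty, and the lamp is over the tray. I hand the job in.

```bash
python3 -c "
from bench import ctrl
print(ctrl.close_job())"
```

```text
the job is handed in; nothing more can be done
None
```

The job is done and handed in at about 48 s of the 210 s allowed; no verdict was reported.

**What I did:** I pulled the pin and laid it in the larger dish, then lifted the lid off and set it on the pad. The case held three cards, and I laid them on the tray picture up as one shingled row. Then I swung the lamp over the tray.

**Last checks:**
- **Lid:** its middle is within about 2 mm of the pad's middle, and it is turned to match the pad.
- **Cards:** they lie at about x = 71, 28 and -17 against marks at 71, 27 and -17. The second and third slope 0.16 rad and rest on the card before.
- **Lamp:** the handle rod is about 3 mm from the tray's middle.
- **Rest of the table:** the case is empty, and the bystanders in view show no change.

**What went wrong or disagreed:**
- My first card grip lifted two cards together. I saw this in the wrist view, put them back and took one.
- The top and wrist cameras disagreed by about 2 mm on the tray's sideways position, so the row is about 1–2 mm off the middle line.

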